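# Lay up the tea caddy and send it to the pass

### The arm

A 7-joint arm with a two-finger parallel gripper is mounted at the origin on the work surface. World frame = base frame: x ahead of the robot, y to its left, z up, the work surface at z = 0. Lengths are in m, angles in rad, forces in N, time in s.
With the tool pointing down it reaches from about 0.4 to 0.85 m from the base axis. Payload 10.4 kg.
Tool frame: the origin (TCP) lies midway between the tips of the shut fingers; the grasp point (between the pads) lies 19 mm behind it; z points along the fingers, y is the line along which they close (so a half turn about z gives the same grasp; the last joint's range is limited). The gripper opens to 87 mm and grips with 3 to 60 N. Pads are 19 mm wide; open, the fingers measure 117 mm over their backs; the gripper's body (75 mm by 190 mm) begins 51 mm behind the grasp point.
Start: joints at [-1.21, 0.332, -0.065, 1.46, 0.022, 1.35, -0.088], TCP at [0.234, 0.58, 0.223] pointing down, gripper open.
Joint ranges: [-2.6, 2.6], [-0.5, 2.12], [-1.47, 1.34], [0.16, 2.42], [-1.27, 4.41], [0.06, 2.06], [-2.6, 2.6]. Speed limits (rad/s): [2.22, 2.22, 2.79, 2.79, 3.14, 3.14, 3.14].

### API

Orientations are given as a unit quaternion [x, y, z, w].
In Python, from bench import r gives the robot as it stands.
- The arm moves only by the tool arm_command, never from a script. Its argument "moves" is one flat list of numbers, 4 for each row, row after row: the shift along the tool's x, y, z in cm, then the turn about the tool's z in degrees. A call has 1 to 12 rows; each row shifts and turns the commanded pose from where the row before left it, along the tool's axes as they then stand; what a row does not reach is not made up. A row lasts 1/12 s, in which the tool goes at most 41.7 mm and 7.16 degrees, less where a joint would pass 70% of its speed; a pose out of reach is approached as far as the arm can. A call with a gripper value outside its range is refused whole. "fingers" is the opening in per cent of the stroke, from 0 (shut) to 100 (fully open), set as the call begins (left out, the last holds). The fingers move at their own pace and stop on an object; "squeeze" is the grip in N (left out, the last holds). Time passes only in rows, so rows that do not move let the fingers close. It gives the time, the measured TCP pose, the force, the opening and the grip force at its end, in the units of the state.
- r.read_state(): the state, without advancing time (a new reading comes with each control period).
- r.camera(name): name is "scene" or "side" or "wrist"; returns the picture (420x560x3 uint8, red, green, blue); there is no depth.
- r.camera_info(name): a dict with "fx", "fy", "cx", "cy" (pixels), "k1" (the pictures are not rectified: a ray, as slopes to the right and down, at radius r is drawn at 1 + k1 r^2 times it, then the intrinsics apply), "origin" and "attitude" of the camera in the world. Camera axes: x right, y up, looking along -z (the intrinsics and any distortion apply to the point x, -y, -z); pixel columns grow to the right and rows downward; lengths in m; the calibration is good to about 2 mm. A picture is of the moment at which its call begins: read the wrist's pose just before it. camera_info takes no time and is no camera call; for the wrist camera it gives the pose at the moment of the call.
- r.close_job(): hands the job in; it is judged then, once.
The state is a dict: "time": time; "joint_positions": joint angles; "joint_vel": joint speeds; "joint_torque": joint torques, N m; "ee_pos": TCP position; "eef_rot": TCP orientation; "ft_force": force on the tool from outside, world axes, zero at the start; "torque": the same for the moment, N m; "width": finger opening in m; "grip_force": force on a finger pad.
Only numpy, scipy, OpenCV 4.12 (cv2) and the standard library are available. Lean on these libraries where they do the work, as an engineer would, in place of code of your own. Each camera call takes 0.05 s, during which the arm holds its last target. There are 200 camera calls.

### The job

Take the wooden dust cover off the stack of nested tea cups and lift cups straight off the stack one at a time until one stands upright in the middle of every coaster on the castor caddy; leave the spare cups nested on their tray and put the cover back on them. Then roll the loaded caddy forward by its push bar, never lifting it, first straight ahead until its castors trail straight behind their pivots and then steering it to stand square inside the taped bay with every cup and coaster still in place. When it is parked, press the call bell fully down.

Things in the scene. Friction and masses are not known exactly. Their poses are not given: they have to be found in the camera images.
- tray: Round steel saucer-tray, 88 mm wide, 10 mm high, inner floor 4 mm above the table; fixed. The cups stand nested in one stack on it. The table on the robot's side of the tray and the caddy's push bar is clear, with room to put the cover down. Origin: centre of its underside.
- cup1: White handleless tea cup, a straight taper: mouth 64 mm outside, foot 47 mm, 74 mm tall, wall 3 mm, about 130 g. Five alike. Origin: centre of its underside, z up to the mouth. At the start number 1 from the bottom of the nested stack (each sits 26 mm above the one below, on lugs inside it, gripped by four ribs on the inner wall, so that it takes a pull of up to about 1 N beyond its weight to part them and the next cup may cling).
- cup2: White handleless tea cup, a straight taper: mouth 64 mm outside, foot 47 mm, 74 mm tall, wall 3 mm, about 130 g. Five alike. Origin: centre of its underside, z up to the mouth. At the start number 2 from the bottom of the nested stack (each sits 26 mm above the one below, on lugs inside it, gripped by four ribs on the inner wall, so that it takes a pull of up to about 1 N beyond its weight to part them and the next cup may cling).
- cup3: White handleless tea cup, a straight taper: mouth 64 mm outside, foot 47 mm, 74 mm tall, wall 3 mm, about 130 g. Five alike. Origin: centre of its underside, z up to the mouth. At the start number 3 from the bottom of the nested stack (each sits 26 mm above the one below, on lugs inside it, gripped by four ribs on the inner wall, so that it takes a pull of up to about 1 N beyond its weight to part them and the next cup may cling).
- cup4: White handleless tea cup, a straight taper: mouth 64 mm outside, foot 47 mm, 74 mm tall, wall 3 mm, about 130 g. Five alike. Origin: centre of its underside, z up to the mouth. At the start number 4 from the bottom of the nested stack (each sits 26 mm above the one below, on lugs inside it, gripped by four ribs on the inner wall, so that it takes a pull of up to about 1 N beyond its weight to part them and the next cup may cling).
- cup5: White handleless tea cup, a straight taper: mouth 64 mm outside, foot 47 mm, 74 mm tall, wall 3 mm, about 130 g. Five alike. Origin: centre of its underside, z up to the mouth. At the start number 5 from the bottom of the nested stack (each sits 26 mm above the one below, on lugs inside it, gripped by four ribs on the inner wall, so that it takes a pull of up to about 1 N beyond its weight to part them and the next cup may cling).
- cover: Wooden dust cover on the top cup: disc 72 mm wide, 5 mm thick, with a plug 46 mm wide and 7 mm deep under it that sits inside the cup's mouth, and a knob 24 mm wide on top that runs from 12 to 46 mm above the origin (neck 18 mm wide up to 22 mm). Origin: centre of the plug's underside; seated, it is 67 mm above the origin of the cup it covers. It stands stably on its plug on the table.
- caddy: Loose low caddy on four swivel castors, about 0.9 kg: square deck 238 x 238 mm with a lip, deck surface 53 mm above the table, lip 6 mm above that. Origin: on the table under the deck's centre. x is forward, the push direction; the push bar is at the -x end. It rolls easily (about 1 N) and yields if shoved.
- bar (a point): Middle of the caddy's push bar: a steel bar 14 mm thick and 170 mm long along the caddy's y, 150 mm behind the caddy's centre and 130 mm above the table, on a post at each end.
- hub_fl (a point): Centre of the front left castor wheel (34 mm wheel). Its pivot is at x +80, y +80 mm in the caddy's frame and the hub swings round it at 18 mm; trailing straight, the hub is 18 mm behind (-x of) the pivot. Starts swung well aside.
- hub_fr (a point): Centre of the front right castor wheel (34 mm wheel). Its pivot is at x +80, y -80 mm in the caddy's frame and the hub swings round it at 18 mm; trailing straight, the hub is 18 mm behind (-x of) the pivot. Starts swung well aside.
- hub_rl (a point): Centre of the rear left castor wheel (34 mm wheel). Its pivot is at x -80, y +80 mm in the caddy's frame and the hub swings round it at 18 mm; trailing straight, the hub is 18 mm behind (-x of) the pivot. Starts swung well aside.
- hub_rr (a point): Centre of the rear right castor wheel (34 mm wheel). Its pivot is at x -80, y -80 mm in the caddy's frame and the hub swings round it at 18 mm; trailing straight, the hub is 18 mm behind (-x of) the pivot. Starts swung well aside.
- coaster1: Loose round wooden coaster on the caddy's deck, 84 mm wide, 8 mm thick, 45 g. Two to four are there, in a two by two pattern. Origin: centre of its underside.
- coaster2: Loose round wooden coaster on the caddy's deck, 84 mm wide, 8 mm thick, 45 g. Two to four are there, in a two by two pattern. Origin: centre of its underside.
- coaster3: Loose round wooden coaster on the caddy's deck, 84 mm wide, 8 mm thick, 45 g. Two to four are there, in a two by two pattern. Origin: centre of its underside.
- coaster4: Loose round wooden coaster on the caddy's deck, 84 mm wide, 8 mm thick, 45 g. Two to four are there, in a two by two pattern. Origin: centre of its underside.
- bay: Parking bay for the caddy: four white tape corners flat on the table, a square 270 mm over the tape's middle. Origin: its centre; its x is the caddy's forward direction when parked.
- plunger_top (a point): Top of the call bell's plunger cap, 20 mm wide, 58 mm above the table. The bell is a steel dome on an 84 mm round black base, fixed.
- plunger (a joint): Travel of the bell's plunger: 0 up, 0.005 m fully down; a spring lifts it; fully down takes about 3.5 N.
- crock: Bystander, fixed: blue crock of chopsticks, 68 mm wide, 80 mm high, chopsticks to 120 mm. Origin: centre of its underside. The stack and the crock may stand in each other's place.
- chilli: Bystander, loose: glass jar 68 mm wide, 85 mm high, between the robot and the bay, near the bell. Origin: centre of its underside.
Things that resemble listed ones, but are neither listed nor needed, are in the scene too. What is shaped like the tray but pink is not meant.

How it is judged:
By the outcome, as a careful person would: the job done as asked, in the order asked, and still so for the second after the job is handed in, with the robot touching nothing.
Of coaster1, coaster2, coaster3, coaster4 only 2 to 4 are there at a start; the rules pass over those that are not, and their reading is None.
At some moment in a run one of caddy may be knocked a few centimetres aside while the robot is not near it.
It also fails if it takes over 210 s, if anything falls off the work surface, if the arm or the gripper's body presses on something with over 40 N, if the wrist force passes 120 N, or if a joint passes its speed limit or range.

## Working session

There is one attempt and no reset: what is moved stays moved. The work goes in short steps, Python scripts to look and compute and a tool call to move; the robot and the scene stay as the last step left them, time stands still between calls to the robot, and variables do not carry over. Pictures are saved under pics/ and viewed, at most 16 in all, crops included, and the job is handed in when it is done.

Besides the shell and the picture viewer there is one more tool, called after ">>>" in YAML: its name, and indented under it one key for each argument. arm_command: Moves the arm, as the interface text tells. Its arguments: {"type":"object","properties":{"moves":{"type":"array"},"fingers":{"type":"number"},"squeeze":{"type":"number"}},"required":["moves"]}

```bash
mkdir -p pics; ls
python3 - <<'E'
from bench import r
import cv2
s=r.read_state();print({k:s[k] for k in('time','ee_pos','eef_rot','width','ft_force')})
for n in('scene','side','wrist'):
    im=r.camera(n);cv2.imwrite(f'pics/{n}0.png',im[...,::-1]);print(n,r.camera_info(n))
E
```

```text
pics
{'time': 0.0, 'ee_pos': array([0.23391117, 0.57915627, 0.22175636]), 'eef_rot': array([ 1.90722161e-01,  9.81643804e-01, -7.01446486e-04, -8.69902531e-05]), 'width': 0.08686312613510969, 'ft_force': array([-0.13260038, -0.52265462,  0.03461868])}
scene {'fx': 394.244902834597, 'fy': 394.244902834597, 'cx': 277.11585090803095, 'cy': 216.65412970824661, 'k1': -0.03706757144397628, 'origin': array([ 1.15464126, -0.10919077,  0.97594931]), 'attitude': array([0.22019411, 0.22742276, 0.67778043, 0.66363177])}
side {'fx': 527.5311306717848, 'fy': 527.5311306717848, 'cx': 274.431989216745, 'cy': 219.98599934887292, 'k1': -0.1534193278338373, 'origin': array([-0.13299965, -1.19476037,  0.86583154]), 'attitude': array([ 0.47645884, -0.13768241, -0.22496301,  0.83870267])}
wrist {'fx': 356.53197625127075, 'fy': 356.53197625127075, 'cx': 275.8741070741176, 'cy': 207.46919570261934, 'k1': -0.017659048590868316, 'origin': array([0.15961186, 0.60987873, 0.38411139]), 'attitude': array([-0.12032077, -0.08112772,  0.55383019,  0.81988616])}
```

View pics/scene0.png

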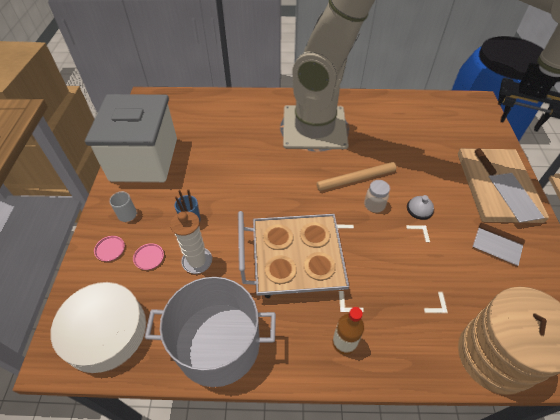

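View pics/side0.png

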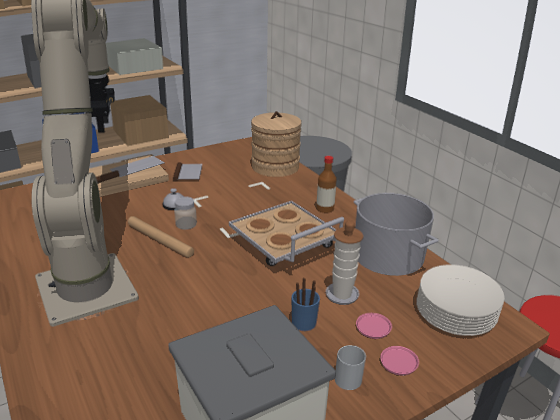

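The scene view shows the stack on its tray at about (196,262), the caddy at (298,253) with 4 coasters at (278,237), (315,235), (281,269) and (320,267), and the push bar at (242,248). The bay corners are around (345,227), (425,230), (342,307) and (440,308), the bell is at (422,206), the chilli jar at (377,196), and the crock at (187,210) on the robot's side of the stack. The side view agrees with this.

```bash
cat > h.py <<'E'
from bench import r
import numpy as np, cv2
from scipy.spatial.transform import Rotation as R
from scipy.optimize import brentq
def ray(ci,px):
    px=np.atleast_2d(np.asarray(px,float))
    d=np.c_[(px[:,0]-ci['cx'])/ci['fx'],(px[:,1]-ci['cy'])/ci['fy']]
    u=d.copy()
    for _ in range(20): u=d/(1+ci['k1']*(u**2).sum(1,keepdims=True))
    v=np.c_[u[:,0],-u[:,1],-np.ones(len(u))]
    return np.array(ci['origin']),R.from_quat(ci['attitude']).apply(v)
def plane(ci,px,z):
    o,v=ray(ci,px); return o+v*((z-o[2])/v[:,2])[:,None]
def proj(ci,P):
    p=R.from_quat(ci['attitude']).inv().apply(np.atleast_2d(P)-ci['origin'])
    u=np.c_[p[:,0],-p[:,1]]/-p[:,2:3]
    u=u*(1+ci['k1']*(u**2).sum(1,keepdims=True))
    return u*ci['fx']+[ci['cx'],ci['cy']]
def tri(rays):
    A=np.zeros((3,3));b=np.zeros(3)
    for o,v in rays:
        v=v[0]/np.linalg.norm(v[0]);M=np.eye(3)-np.outer(v,v);A+=M;b+=M@o
    return np.linalg.solve(A,b)
def info():
    s=r.read_state();ax=R.from_quat(s['eef_rot']).as_matrix()
    print('t',round(s['time'],2),'tcp',s['ee_pos'].round(4),'x',ax[:,0].round(3),'y',ax[:,1].round(3),'z',ax[:,2].round(3),'w',round(s['width'],4),'g',round(s['grip_force'],1),'f',s['ft_force'].round(2))
    return s,ax
def mv(target,yaw=None):
    "tool-frame cm to go (tool down)"
    s,ax=info(); d=ax.T@(np.array(target)-s['ee_pos'])*100
    print('go tool cm',d.round(2))
    if yaw is not None: # desired world angle of tool x
        a=np.degrees(np.arctan2(ax[1,0],ax[0,0])); print('turn (about tool z, down) ',round(((a-yaw+180)%360)-180,1))
    return d
E
python3 - <<'E'
from h import *
sc=r.camera_info('scene');si=r.camera_info('side')
print('coasters',plane(sc,[(278,237),(315,235),(281,269),(320,267)],.061).round(3).tolist())
print('stack base',plane(sc,[(196,262)],.005).round(3), plane(si,[(343,292)],.005).round(3))
print('bar ends',plane(sc,[(241,214),(243,282)],.13).round(3).tolist())
print('knob',tri([ray(sc,[(184,219)]),ray(si,[(348,229)])]).round(3))
print('bay',plane(sc,[(352,227),(428,227),(343,308),(445,310)],0).round(3).tolist())
print('bell',plane(sc,[(424,198)],.058).round(3),'chilli',plane(sc,[(376,206)],.0).round(3))
print('crock',plane(sc,[(187,205)],.08).round(3),plane(si,[(305,296)],.08).round(3))
for n in('scene',):
    im=cv2.imread('pics/scene0.png')
    c=im[170:320,150:450];cv2.imwrite('pics/c1.png',cv2.resize(c,(798,399),interpolation=cv2.INTER_CUBIC))
E
```

```text
coasters [[0.539, -0.123, 0.061], [0.53, -0.02, 0.061], [0.64, -0.113, 0.061], [0.632, -0.01, 0.061]]
stack base [[ 0.591 -0.356  0.005]] [[ 0.59  -0.354  0.005]]
bar ends [[0.512, -0.224, 0.13], [0.716, -0.203, 0.13]]
knob [ 0.584 -0.353  0.201]
bay [[0.457, 0.1, 0.0], [0.452, 0.332, 0.0], [0.72, 0.052, -0.0], [0.722, 0.322, 0.0]]
bell [[0.386 0.316 0.058]] chilli [[ 0.374  0.183 -0.   ]]
crock [[ 0.445 -0.391  0.08 ]] [[ 0.439 -0.394  0.08 ]]
```

View pics/c1.png

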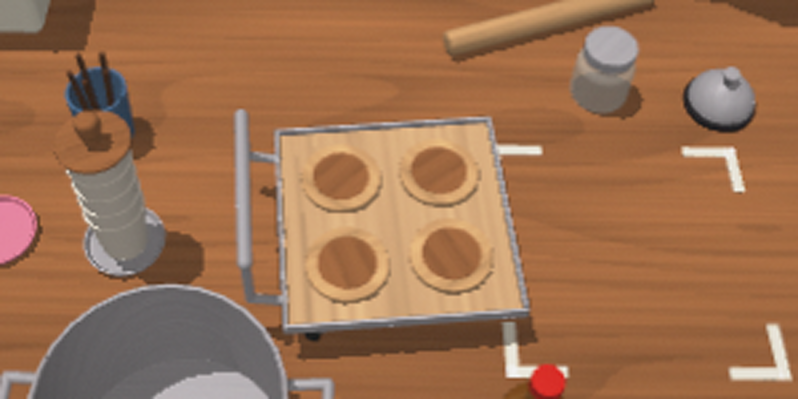

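The crop shows the cover knob at crop (88,125), the bar from (240,113) to (245,265), the coasters at (341,178), (438,172), (347,264) and (452,257), and the bay tape. Both views agree on the stack to within about 2 mm. I'll move the arm over it now.

>>> arm_command:
  moves: [-3.05, -1.78, -1.18, 0, -3.05, -1.78, -1.18, 0, -3.05, -1.78, -1.18, 0, -3.05, -1.78, -1.18, 0, -3.05, -1.78, -1.18, 0, -3.05, -1.78, -1.18, 0, -3.05, -1.78, -1.18, 0, -3.05, -1.78, -1.18, 0, -3.05, -1.78, -1.18, 0, -3.05, -1.78, -1.18, 0, -2.1, -3.25, 0, 0, -2.1, -3.25, 0, 0]

```text
time: 1.15
ee_pos: [0.4655, 0.2227, 0.3407]
eef_rot: [0.191, 0.982, 0.0, 0.0]
ft_force: [0.8, 0.2, 0.5]
width: 0.0873
grip_force: 0.0
```

>>> arm_command:
  moves: [-2.1, -3.25, 0, 0, -2.1, -3.25, 0, 0, -2.1, -3.25, 0, 0, -2.1, -3.25, 0, 0, -2.1, -3.25, 0, 0, -2.1, -3.25, 0, 0, -2.1, -3.25, 0, 0, -2.1, -3.25, 0, 0, -2.1, -3.25, 0, 0, -2.1, -3.25, 0, 0, -2.1, -3.25, 0, 0, -2.1, -3.25, 0, 0]

```text
time: 2.15
ee_pos: [0.5525, -0.2333, 0.3405]
eef_rot: [0.19, 0.982, 0.0, 0.0]
ft_force: [1.0, 0.3, 0.8]
width: 0.0873
grip_force: 0.0
```

>>> arm_command:
  moves: [0, 0, 0, 7, 0, 0, 0, 7, 0, 0, 0, 7, 0, 0, 0, 7, 0, 0, 0, 7, 0, 0, 0, 7, 0, 0, 0, 7, 0, 0, 0, 7, 0, 0, 0, 7, 0, 0, 0, 7, 0, 0, 0, 7, 0, 0, 0, 7]

```text
time: 3.15
ee_pos: [0.5523, -0.2316, 0.3403]
eef_rot: [0.8, 0.6, -0.0, -0.0]
ft_force: [-0.2, -0.3, -0.2]
width: 0.0872
grip_force: 0.0
```

>>> arm_command:
  moves: [0, 0, 0, 7, 0, 0, 0, 7, 0, 0, 0, 7, 0, 0, 0, 7, 0, 0, 0, 7, 0, 0, 0, 7, 0, 0, 0, 7, 0, 0, 0, 7, 0, 0, 0, 7, 0, 0, 0, 7, 0, 0, 0, 4, 0, 0, 0, 0]

```text
time: 4.15
ee_pos: [0.5524, -0.2315, 0.3402]
eef_rot: [1.0, -0.001, -0.0, -0.0]
ft_force: [0.3, -0.6, 0.1]
width: 0.087
grip_force: 0.0
```

Run:
```python
from h import *
s,ax=info();print(s['joint_positions'].round(2))
ci=r.camera_info('wrist');im=r.camera('wrist')
print(ci['origin'],R.from_quat(ci['attitude']).as_matrix().round(2).tolist())
print(proj(ci,[[.587,-.353,.22],[.539,-.123,.061],[.6,-.215,.13]]))
cv2.imwrite('pics/w1.png',im[...,::-1])
```

```text
t 4.15 tcp [ 0.5524 -0.2315  0.3402] x [ 1.    -0.003 -0.001] y [-0.003 -1.    -0.   ] z [-0.001  0.    -1.   ] w 0.087 g 0.0 f [ 0.34 -0.6   0.08]
[-0.5   0.39  1.13  1.38 -0.35  1.59 -0.98]
[ 0.62998109 -0.23074132  0.50228851] [[-0.0, 0.96, 0.29], [-1.0, -0.0, -0.0], [-0.0, -0.29, 0.96]]
[[429.78986478 157.44330984]
 [190.71647796 176.5765602 ]
 [260.75338885 131.60527791]]
```

View pics/w1.png

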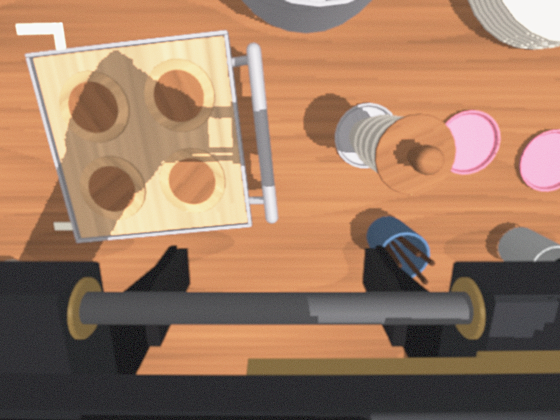

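The wrist view shows the cover disc at (413,153) and its knob at (428,158), the tray at (365,135), the crock at (398,240), the caddy lip corners at (27,53), (226,31), (250,226) and (77,241), and the bar from (254,48) to (271,218).

Run:
```python
from h import *
ci=r.camera_info('wrist')
im=cv2.imread('pics/w1.png');hsv=cv2.cvtColor(im,cv2.COLOR_BGR2HSV)
print('disc',plane(ci,[(413,153)],.187).round(4),'knob',plane(ci,[(428,158)],.221).round(4),'tray',plane(ci,[(365,135)],.008).round(4))
L=plane(ci,[(27,53),(226,31),(250,226),(77,241)],.059);print('lip',L.round(3).tolist(),L.mean(0).round(4))
print([round(np.linalg.norm(L[i]-L[i-1]),4) for i in range(4)], [np.degrees(np.arctan2(*(L[a]-L[b])[[1,0]])).round(1) for a,b in((0,1),(3,2))])
B=plane(ci,[(254,48),(271,218)],.137);print('bar',B.round(3).tolist(),B.mean(0).round(4))
print('coast',plane(ci,[(95,105),(180,96),(112,190),(195,180)],.061).round(3).tolist())
# disc contour by colour around
m=cv2.inRange(hsv[:,:,:],(5,120,60),(16,255,200))
print(hsv[150,400],hsv[180,440],hsv[210,330],hsv[100,290])
mv([.587,-.353,.26],0)
```

```text
disc [[ 0.5865 -0.3518  0.187 ]] knob [[ 0.5873 -0.3511  0.221 ]] tray [[ 0.586  -0.3521  0.008 ]]
lip [[0.684, 0.059, 0.059], [0.706, -0.173, 0.059], [0.472, -0.197, 0.059], [0.45, 0.036, 0.059]] [ 0.5781 -0.0686  0.059 ]
[np.float64(0.2354), np.float64(0.2336), np.float64(0.2357), np.float64(0.2341)] [np.float64(95.5), np.float64(95.4)]
bar [[0.678, -0.209, 0.137], [0.509, -0.225, 0.137]] [ 0.5936 -0.2174  0.137 ]
coast [[0.625, -0.014, 0.061], [0.636, -0.117, 0.061], [0.521, -0.021, 0.061], [0.534, -0.128, 0.061]]
[ 12 125 129] [ 13 137 226] [ 12 136 223] [ 12 134 215]
t 4.2 tcp [ 0.5524 -0.2315  0.3402] x [ 1.     0.002 -0.001] y [ 0.002 -1.     0.   ] z [-0.001 -0.    -1.   ] w 0.0871 g 0.0 f [-0.11 -0.04  0.33]
go tool cm [ 3.44 12.15  8.02]
turn (about tool z, down)  0.1
```

>>> arm_command:
  moves: [0.69, 2.4, 0, 0, 0.69, 2.4, 0, 0, 0.69, 2.4, 0, 0, 0.69, 2.4, 0, 0, 0.69, 2.4, 0, 0, 0, 0, 3, 0, 0, 0, 3, 0, 0, 0, 3, 0, 0, 0, 3, 0, 0, 0, 1.4, 0, 0, 0, 1.3, 0, 0, 0, 0, 0]
  fingers: 60
  squeeze: 15

```text
time: 5.2
ee_pos: [0.5866, -0.3509, 0.1915]
eef_rot: [1.0, 0.001, -0.001, -0.001]
ft_force: [-0.3, 1.4, -0.3]
width: 0.0523
grip_force: 0.0
```

>>> arm_command:
  moves: [0, 0, 0, 0, 0, 0, 0, 0, 0, 0, 0, 0, 0, 0, 0, 0, 0, 0, 0, 0, 0, 0, 0, 0]
  fingers: 0

```text
time: 5.7
ee_pos: [0.5871, -0.352, 0.1942]
eef_rot: [1.0, 0.0, 0.0, 0.0]
ft_force: [-0.1, -0.6, 1.7]
width: 0.0229
grip_force: 15.0
```

>>> arm_command:
  moves: [0, 0, -0.5, 0, 0, 0, -1, 0, 0, 0, -2.5, 0, 0, 0, -3, 0, 0, 0, -3, 0, -2.81, -1.88, 0, 0, -2.81, -1.88, 0, 0, -2.81, -1.88, 0, 0, -2.81, -1.88, 0, 0, -2.81, -1.88, 0, 0, -2.81, -1.88, 0, 0, -2.81, -1.88, 0, 0]

```text
time: 6.7
ee_pos: [0.4241, -0.2418, 0.2985]
eef_rot: [1.0, -0.003, -0.004, -0.003]
ft_force: [0.5, 0.2, -0.2]
width: 0.0228
grip_force: 15.0
```

Run:
```python
from h import *
s,ax=info();print(s['joint_positions'].round(2))
im=r.camera('scene');im2=r.camera('side')
cv2.imwrite('pics/s2.png',np.hstack([im[150:320,130:330],im2[150:320,250:450]])[...,::-1].repeat(2,0).repeat(2,1))
mv([.39,-.22,.0205],0)
```

```text
t 6.7 tcp [ 0.4241 -0.2418  0.2985] x [ 1.    -0.005 -0.008] y [-0.005 -1.    -0.007] z [-0.008  0.007 -1.   ] w 0.0228 g 15.0 f [ 0.46  0.15 -0.21]
[-0.83 -0.13  1.18  1.72  0.12  1.48 -1.23]
t 6.8 tcp [ 0.4232 -0.2418  0.2997] x [ 1.    -0.005 -0.002] y [-0.005 -1.    -0.015] z [-0.002  0.015 -1.   ] w 0.0229 g 15.0 f [-0.26 -1.34 -0.14]
go tool cm [-3.29 -1.74 27.95]
turn (about tool z, down)  -0.3
```

View pics/s2.png

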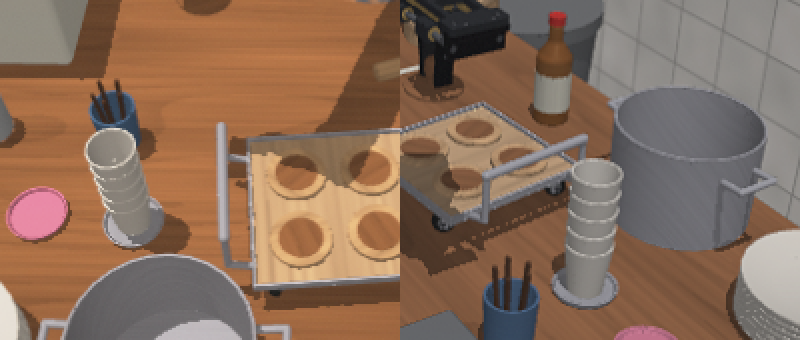

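The cover is off and the 5-cup stack is undisturbed, with the top mouth at crop (112,150). Next I'll set the cover down.

>>> arm_command:
  moves: [-1.1, -0.9, 2.5, 0, -1.1, -0.9, 2.5, 0, -1.1, 0, 2.5, 0, 0, 0, 2.5, 0, 0, 0, 2.5, 0, 0, 0, 2.5, 0, 0, 0, 2.5, 0, 0, 0, 2.5, 0, 0, 0, 2.5, 0, 0, 0, 1.5, 0, 0, 0, 1.5, 0, 0, 0, 0, 0]

```text
time: 7.8
ee_pos: [0.3885, -0.2226, 0.0427]
eef_rot: [1.0, -0.003, -0.006, -0.002]
ft_force: [-0.6, 0.5, -0.8]
width: 0.0232
grip_force: 15.0
```

Run:
```python
from h import *
s,ax=info();print(s['joint_positions'].round(2))
mv([.39,-.22,.0205],0)
```

```text
t 7.8 tcp [ 0.3885 -0.2226  0.0427] x [ 1.    -0.005 -0.013] y [-0.005 -1.    -0.005] z [-0.013  0.005 -1.   ] w 0.0232 g 15.0 f [-0.62  0.49 -0.75]
[-0.62  0.29  1.16  2.14 -0.33  0.93 -0.84]
t 7.8 tcp [ 0.3885 -0.2226  0.0427] x [ 1.    -0.005 -0.013] y [-0.005 -1.    -0.005] z [-0.013  0.005 -1.   ] w 0.0232 g 15.0 f [-0.62  0.49 -0.75]
go tool cm [ 0.18 -0.25  2.22]
turn (about tool z, down)  -0.3
```

>>> arm_command:
  moves: [0, 0, 0.7, 0, 0, 0, 0.6, 0, 0, 0, 0.5, 0, 0, 0, 0.4, 0, 0, 0, 0, 0, 0, 0, 0, 0]

```text
time: 8.3
ee_pos: [0.39, -0.2216, 0.0231]
eef_rot: [1.0, -0.002, -0.004, -0.003]
ft_force: [-0.0, -0.5, -0.1]
width: 0.0229
grip_force: 15.0
```

>>> arm_command:
  moves: [0, 0, 0, 0, 0, 0, 0, 0, 0, 0, 0, 0, 0, 0, 0, 0]
  fingers: 60

```text
time: 8.63
ee_pos: [0.3901, -0.2215, 0.0231]
eef_rot: [1.0, -0.002, -0.004, -0.003]
ft_force: [-0.5, 0.5, -0.3]
width: 0.042
grip_force: 0.0
```

>>> arm_command:
  moves: [0, 0, -1.5, 0, 0, 0, -3, 0, 0, 0, -3, 0, 0, 0, -3, 0, 0, 0, -3, 0, 0, 0, -3, 0, 0, 0, -3, 0, 0, 0, -3, 0, 0, 0, -3, 0, 0, 0, -3, 0]

```text
time: 9.47
ee_pos: [0.3918, -0.2225, 0.3009]
eef_rot: [1.0, -0.001, -0.004, -0.005]
ft_force: [0.8, 0.4, 0.2]
width: 0.0523
grip_force: 0.0
```

Run:
```python
from h import *
mv([.5865,-.3517,.25],0)
ci=r.camera_info('wrist');im=r.camera('wrist')
print('cover expected',proj(ci,[[.389,-.222,.046],[.389,-.222,.012],[.5865,-.3517,.182]]))
cv2.imwrite('pics/w2.png',im[...,::-1])
```

```text
t 9.47 tcp [ 0.3918 -0.2225  0.3009] x [ 1.    -0.002 -0.008] y [-0.002 -1.    -0.01 ] z [-0.008  0.01  -1.   ] w 0.0523 g 0.0 f [0.76 0.42 0.23]
go tool cm [19.54 12.92  4.81]
turn (about tool z, down)  -0.1
cover expected [[278.52866197 170.23812857]
 [278.62444335 165.09302773]
 [473.11824768 -82.63930913]]
```

View pics/w2.png

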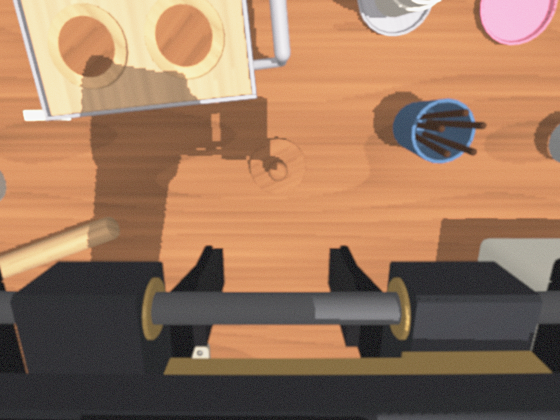

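>>> arm_command:
  moves: [2.8, 1.86, 0, 0, 2.8, 1.86, 0, 0, 2.8, 1.86, 0, 0, 2.8, 1.86, 0, 0, 2.8, 1.86, 0, 0, 2.8, 1.86, 0, 0, 2.8, 1.86, 0, 0, 0, 0, 0, 0]
  fingers: 100

```text
time: 10.18
ee_pos: [0.5335, -0.3177, 0.2926]
eef_rot: [1.0, -0.006, -0.015, -0.01]
ft_force: [-0.6, 0.7, -0.2]
width: 0.0864
grip_force: 0.0
```

Run:
```python
from h import *
s,ax=info();print(s['joint_positions'].round(2))
mv([.5868,-.3517,.16],0)
```

```text
t 10.18 tcp [ 0.5335 -0.3177  0.2926] x [ 0.999 -0.012 -0.031] y [-0.012 -1.    -0.021] z [-0.03   0.021 -0.999] w 0.0864 g 0.0 f [-0.63  0.71 -0.21]
[-0.28  0.51  1.12  1.37 -0.45  1.58 -0.79]
t 10.18 tcp [ 0.5335 -0.3177  0.2926] x [ 0.999 -0.012 -0.031] y [-0.012 -1.    -0.021] z [-0.03   0.021 -0.999] w 0.0864 g 0.0 f [-0.63  0.71 -0.21]
go tool cm [ 5.77  3.61 13.02]
turn (about tool z, down)  -0.7
```

The cover stands upright at (277,167), where I expected it. Now I'll line up over the top cup.

>>> arm_command:
  moves: [1.4, 0.85, 0, 0, 1.4, 0.85, 0, 0, 1.4, 0.85, 0, 0, 1.4, 0.85, 0, 0, 0, 0, 0, 0, 0, 0, 0, 0]

```text
time: 10.68
ee_pos: [0.587, -0.3494, 0.2941]
eef_rot: [1.0, -0.005, -0.013, -0.011]
ft_force: [0.3, -0.3, -0.1]
width: 0.0871
grip_force: 0.0
```

Run:
```python
from h import *
s,ax=info();print(s['joint_positions'].round(2))
mv([.5868,-.3517,.16],0)
ci=r.camera_info('wrist');im=r.camera('wrist');cv2.imwrite('pics/w3.png',im[...,::-1])
print(proj(ci,[[.5868,-.3517,.182],[.5868,-.3197,.182],[.5868,-.3837,.182],[.6188,-.3517,.182]]))
```

```text
t 10.68 tcp [ 0.587  -0.3494  0.2941] x [ 1.    -0.01  -0.026] y [-0.01  -1.    -0.022] z [-0.025  0.023 -0.999] w 0.0871 g 0.0 f [ 0.34 -0.27 -0.14]
[-0.12  0.65  1.05  1.17 -0.55  1.64 -0.77]
t 10.68 tcp [ 0.587  -0.3494  0.2941] x [ 1.    -0.01  -0.026] y [-0.01  -1.    -0.022] z [-0.025  0.023 -0.999] w 0.0871 g 0.0 f [ 0.34 -0.27 -0.14]
go tool cm [ 0.32  0.53 13.4 ]
turn (about tool z, down)  -0.6
[[283.17609249 199.14032184]
 [243.11755026 199.23133356]
 [323.44847002 199.05256234]
 [283.05308477 159.2845463 ]]
```

Run:
```python
import cv2
im=cv2.imread('pics/w3.png');cv2.imwrite('pics/w3c.png',cv2.resize(im[120:290,180:400],None,fx=3,fy=3))
```

```text
(no output)
```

View pics/w3c.png

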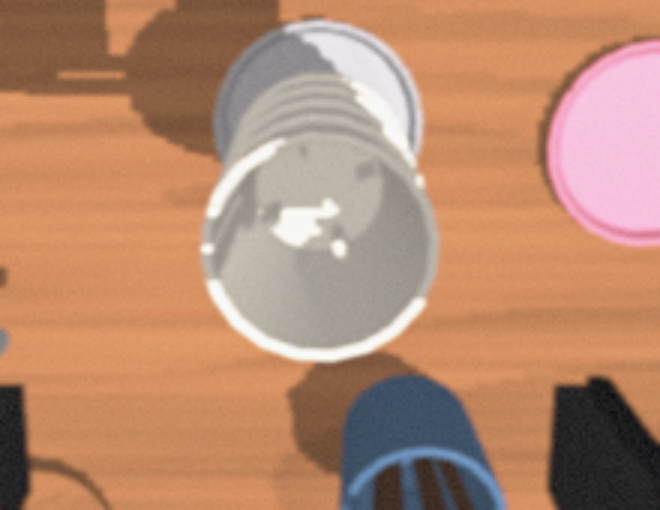

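The cup mouth shows at (287,203) in full-image pixels with a radius of 39 px, which is about 3 mm from my prediction. I'll average the two estimates and descend on (.585,-.353).

>>> arm_command:
  moves: [0.05, 0.2, 2, 0, 0.05, 0.2, 2, 0, 0.05, 0.2, 2, 0, 0, 0.06, 2, 0, 0, 0, 2, 0, 0, 0, 1.6, 0, 0, 0, 1.2, 0, 0, 0, 0.6, 0, 0, 0, 0, 0]

```text
time: 11.48
ee_pos: [0.585, -0.3517, 0.1598]
eef_rot: [1.0, -0.005, -0.013, -0.012]
ft_force: [0.3, 0.1, -0.4]
width: 0.0868
grip_force: 0.0
```

>>> arm_command:
  moves: [0, 0, 0, 0, 0, 0, 0, 0, 0, 0, 0, 0, 0, 0, 0, 0, 0, 0, 0, 0]
  fingers: 0
  squeeze: 12

```text
time: 11.9
ee_pos: [0.5855, -0.3529, 0.1612]
eef_rot: [1.0, -0.005, -0.012, -0.011]
ft_force: [0.7, -0.9, 2.5]
width: 0.0642
grip_force: 11.9
```

Run:
```python
from h import *
s,ax=info();print(s['joint_positions'].round(2))
```

```text
t 11.9 tcp [ 0.5855 -0.3529  0.1612] x [ 1.    -0.009 -0.024] y [-0.01  -1.    -0.022] z [-0.023  0.023 -0.999] w 0.0642 g 11.9 f [ 0.67 -0.88  2.45]
[-0.14  0.72  1.    1.37 -0.6   1.4  -0.72]
```

>>> arm_command:
  moves: [-0.01, -0.01, -0.4, 0, -0.01, -0.01, -0.5, 0, -0.02, -0.02, -0.7, 0, -0.02, -0.02, -0.7, 0, -0.02, -0.02, -0.7, 0, 0, 0, 0, 0, 0, 0, 0, 0]

```text
time: 12.48
ee_pos: [0.5855, -0.3525, 0.1912]
eef_rot: [1.0, -0.005, -0.012, -0.011]
ft_force: [-0.2, 0.1, -1.9]
width: 0.0642
grip_force: 12.0
```

Run:
```python
from h import *
s,ax=info()
for _ in range(3): r.camera('side');print(r.read_state()['ft_force'].round(2))
im=r.camera('scene');im2=r.camera('side')
cv2.imwrite('pics/s3.png',np.hstack([im[150:320,130:330],im2[150:320,250:450]])[...,::-1].repeat(2,0).repeat(2,1))
```

```text
t 12.48 tcp [ 0.5855 -0.3525  0.1912] x [ 1.    -0.009 -0.024] y [-0.01  -1.    -0.023] z [-0.023  0.023 -0.999] w 0.0642 g 12.0 f [-0.19  0.05 -1.88]
[-0.03 -0.89 -3.18]
[-0.76 -0.08 -2.26]
[ 0.43 -0.24 -0.69]
```

View pics/s3.png

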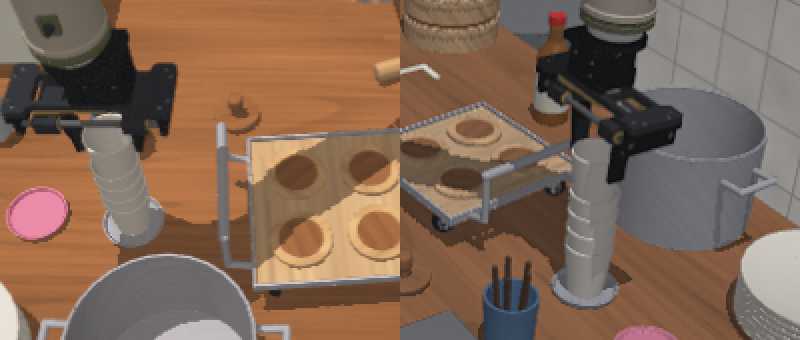

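>>> arm_command:
  moves: [-0.03, -0.03, -1.4, 0, -0.03, -0.03, -1.4, 0, -0.03, -0.03, -1.4, 0, -0.03, -0.03, -1.4, 0, -0.03, -0.03, -1.4, 0, 0, 0, 0, 0]

```text
time: 13.23
ee_pos: [0.5862, -0.3537, 0.2652]
eef_rot: [1.0, -0.005, -0.01, -0.01]
ft_force: [-0.0, -0.2, 0.0]
width: 0.0641
grip_force: 12.0
```

```bash
cat >> h.py <<'E'
def gap(n, xy=(.5855,-.353), save=None):
    "saturation along the stack axis in side view; n=cups expected left"
    s,ax=info();ci=r.camera_info('side');im=r.camera('side');hsv=cv2.cvtColor(im,cv2.COLOR_RGB2HSV)
    zs=np.arange(.03,.30,.01)
    p=proj(ci,[[*xy,z] for z in zs]).round().astype(int)
    print('expected rim of rest',.004+.026*(n-1)+.074,'held foot',s['ee_pos'][2]+.022-.074)
    print([(round(float(z),2),int(hsv[v,u,1])) for z,(u,v) in zip(zs,p)])
    if save: cv2.imwrite(save,im[...,::-1])
    return im
E
python3 - <<'E'
from h import *
gap(4)
mv([.534,-.128,.30],0);mv([.636,-.117,.30])
E
```

```text
t 13.23 tcp [ 0.5862 -0.3537  0.2652] x [ 1.    -0.009 -0.02 ] y [-0.01 -1.   -0.02] z [-0.02  0.02 -1.  ] w 0.0641 g 12.0 f [-0.04 -0.15  0.04]
expected rim of rest 0.156 held foot 0.21324592979737272
[(0.03, 15), (0.04, 15), (0.05, 15), (0.06, 15), (0.07, 13), (0.08, 14), (0.09, 15), (0.1, 13), (0.11, 15), (0.12, 13), (0.13, 13), (0.14, 12), (0.15, 12), (0.16, 14), (0.17, 8), (0.18, 131), (0.19, 129), (0.2, 15), (0.21, 15), (0.22, 15), (0.23, 15), (0.24, 15), (0.25, 12), (0.26, 15), (0.27, 13), (0.28, 12), (0.29, 12)]
t 13.28 tcp [ 0.5859 -0.3534  0.2633] x [ 1.    -0.01  -0.021] y [-0.01  -1.    -0.021] z [-0.021  0.021 -1.   ] w 0.0644 g 12.0 f [ 0.77 -0.17 -1.46]
go tool cm [ -5.49 -22.56  -3.08]
turn (about tool z, down)  -0.5
t 13.28 tcp [ 0.5859 -0.3534  0.2633] x [ 1.    -0.01  -0.021] y [-0.01  -1.    -0.021] z [-0.021  0.021 -1.   ] w 0.0644 g 12.0 f [ 0.77 -0.17 -1.46]
go tool cm [  4.7  -23.76  -3.27]
```

Only one cup came up, with the gap where I expected it. Next I'll refine the coaster centres numerically.

```bash
cat >> h.py <<'E'
def coasters(im,ci,guess,z=.061,rad=.036,verbose=0):
    "dark recess of each coaster near guess: blob centroid -> plane; im BGR"
    hsv=cv2.cvtColor(im,cv2.COLOR_BGR2HSV);out=[]
    for g in guess:
        c=np.array([*g[:2],z]);t=np.linspace(0,2*np.pi,40)
        poly=proj(ci,[c+[rad*np.cos(a),rad*np.sin(a),0] for a in t]).astype(np.int32)
        w=np.zeros(im.shape[:2],np.uint8);cv2.fillPoly(w,[poly],255)
        S=hsv[...,1];v=S[w>0]
        th,_=cv2.threshold(v.reshape(-1,1),0,255,cv2.THRESH_OTSU)
        m=((S>th)&(w>0)).astype(np.uint8)
        m=cv2.morphologyEx(m,cv2.MORPH_OPEN,np.ones((3,3)))
        n,l,st,ce=cv2.connectedComponentsWithStats(m)
        if n<2: out.append([np.nan]*2+[0]);continue
        k=1+np.argmax(st[1:,4]);cn=max(cv2.findContours((l==k).astype(np.uint8),0,2)[0],key=cv2.contourArea)
        P=plane(ci,cn[:,0,:],z)[:,:2];(cx,cy),rr=cv2.minEnclosingCircle((P*1000).astype(np.float32))
        b=P.min(0)/2+P.max(0)/2
        out.append([*b,rr/1000])
    return np.array(out)
E
python3 - <<'E'
from h import *
g=[(.534,-.125),(.636,-.116),(.525,-.021),(.628,-.012)]
sc=r.camera_info('scene')
print('scene0\n',coasters(cv2.imread('pics/scene0.png'),sc,g).round(4))
im=cv2.cvtColor(r.camera('scene'),cv2.COLOR_RGB2BGR)
print('now\n',coasters(im,sc,g).round(4))
im=cv2.cvtColor(r.camera('side'),cv2.COLOR_RGB2BGR)
print('side\n',coasters(im,r.camera_info('side'),g).round(4))
im=cv2.imread('pics/w1.png')
c0=dict(r.camera_info('wrist'));c0['origin']=np.array([.62998,-.23074,.50229]);
M=np.array([[0,.957,.29],[-1,0,0],[0,-.29,.957]]);c0['attitude']=R.from_matrix(M).as_quat()
print('w1\n',coasters(im,c0,g).round(4))
E
```

```text
scene0
 [[ 0.5349 -0.1237  0.0293]
 [ 0.6384 -0.1163  0.0295]
 [ 0.5261 -0.021   0.0292]
 [ 0.6257 -0.0112  0.0295]]
now
 [[ 0.5333 -0.1251  0.0296]
 [ 0.6384 -0.115   0.0294]
 [ 0.5261 -0.0197  0.0292]
 [ 0.6257 -0.0112  0.0299]]
side
 [[ 0.5343 -0.1213  0.0378]
 [ 0.6362 -0.0971  0.0364]
 [ 0.5249 -0.0234  0.0289]
 [ 0.6248 -0.0141  0.0291]]
w1
 [[ 0.5314 -0.1238  0.0299]
 [ 0.6343 -0.1152  0.0304]
 [ 0.5217 -0.0207  0.0297]
 [ 0.6221 -0.0113  0.0303]]
```

>>> arm_command:
  moves: [-0.57, -2.3, 0, 0, -0.57, -2.3, 0, 0, -0.57, -2.3, 0, 0, -0.57, -2.3, 0, 0, -0.57, -2.3, 0, 0, -0.57, -2.3, 0, 0, -0.57, -2.3, 0, 0, -0.57, -2.3, 0, 0, -0.57, -2.3, 0, 0, -0.57, -2.3, 0, 0, 0, 0, 0, 0]

```text
time: 14.3
ee_pos: [0.5307, -0.1164, 0.2664]
eef_rot: [1.0, -0.001, -0.013, -0.013]
ft_force: [0.3, 0.3, -2.0]
width: 0.0639
grip_force: 12.0
```

Run:
```python
from h import *
s,ax=info();print(s['joint_positions'].round(2))
mv([.531,-.1235,.1165],0)
```

```text
t 14.3 tcp [ 0.5307 -0.1164  0.2664] x [ 1.    -0.003 -0.026] y [-0.003 -1.    -0.026] z [-0.026  0.026 -0.999] w 0.0639 g 12.0 f [ 0.27  0.33 -1.97]
[-0.87  0.3   1.24  1.63 -0.3   1.45 -1.16]
t 14.3 tcp [ 0.5307 -0.1164  0.2664] x [ 1.    -0.003 -0.026] y [-0.003 -1.    -0.026] z [-0.026  0.026 -0.999] w 0.0639 g 12.0 f [ 0.27  0.33 -1.97]
go tool cm [ 0.42  1.09 14.96]
turn (about tool z, down)  -0.1
```

>>> arm_command:
  moves: [0.1, 0.3, 1.5, 0, 0.1, 0.3, 2, 0, 0.1, 0.3, 2, 0, 0.12, 0.19, 2, 0, 0, 0, 2, 0, 0, 0, 2, 0, 0, 0, 1.5, 0, 0, 0, 0.8, 0, 0, 0, 0.4, 0, 0, 0, 0, 0, 0, 0, 0, 0]

```text
time: 15.22
ee_pos: [0.5318, -0.1299, 0.1256]
eef_rot: [1.0, -0.005, -0.012, -0.012]
ft_force: [0.7, -0.0, -0.6]
width: 0.0644
grip_force: 12.0
```

Run:
```python
from h import *
s,ax=info();print(s['joint_positions'].round(2))
mv([.531,-.1235,.1165],0)
```

```text
t 15.22 tcp [ 0.5318 -0.1299  0.1256] x [ 1.    -0.009 -0.024] y [-0.01  -1.    -0.023] z [-0.024  0.023 -0.999] w 0.0644 g 12.0 f [ 0.7  -0.02 -0.63]
[-0.72  0.45  1.12  1.81 -0.45  1.2  -1.04]
t 15.22 tcp [ 0.5318 -0.1299  0.1256] x [ 1.    -0.009 -0.024] y [-0.01  -1.    -0.023] z [-0.024  0.023 -0.999] w 0.0644 g 12.0 f [ 0.7  -0.02 -0.63]
go tool cm [-0.06 -0.62  0.93]
turn (about tool z, down)  -0.5
```

>>> arm_command:
  moves: [-0.05, -0.3, 0, 0, 0, -0.3, 0.2, 0, 0, 0, 0.4, 0, 0, 0, 0.3, 0, 0, 0, 0, 0, 0, 0, 0, 0]

```text
time: 15.72
ee_pos: [0.5307, -0.1235, 0.116]
eef_rot: [1.0, -0.005, -0.012, -0.012]
ft_force: [-0.2, 0.0, -1.7]
width: 0.0643
grip_force: 12.0
```

Run:
```python
from h import *
mv([.531,-.1235,.1145],0)
```

```text
t 15.72 tcp [ 0.5307 -0.1235  0.116 ] x [ 1.    -0.009 -0.025] y [-0.01  -1.    -0.023] z [-0.025  0.023 -0.999] w 0.0643 g 12.0 f [-0.15  0.01 -1.65]
go tool cm [0.04 0.01 0.15]
turn (about tool z, down)  -0.5
```

Now I'll lower the last bit, release, rise and look from the wrist.

>>> arm_command:
  moves: [0, 0, 0.15, 0, 0, 0, 0, 0, 0, 0, 0, 0]

```text
time: 15.97
ee_pos: [0.5307, -0.1235, 0.1147]
eef_rot: [1.0, -0.005, -0.012, -0.012]
ft_force: [0.2, -0.2, -0.4]
width: 0.0642
grip_force: 12.0
```

>>> arm_command:
  moves: [0, 0, 0, 0, 0, 0, 0, 0, 0, 0, 0, 0, 0, 0, 0, 0]
  fingers: 95

```text
time: 16.3
ee_pos: [0.5309, -0.1234, 0.1148]
eef_rot: [1.0, -0.005, -0.012, -0.012]
ft_force: [0.2, 0.0, 0.3]
width: 0.0806
grip_force: 0.0
```

>>> arm_command:
  moves: [-0.02, -0.02, -1, 0, -0.05, -0.05, -2, 0, -0.05, -0.05, -2, 0, -0.05, -0.05, -2, 0, -0.05, -0.05, -2, 0, -0.05, -0.05, -2, 0, -0.05, -0.05, -2, 0, -0.05, -0.05, -2, 0, -0.05, -0.05, -2, 0, 0, 0, 0, 0]

```text
time: 17.13
ee_pos: [0.5319, -0.1241, 0.2889]
eef_rot: [1.0, -0.005, -0.01, -0.012]
ft_force: [-0.4, -0.2, 0.2]
width: 0.0826
grip_force: 0.0
```

Run:
```python
from h import *
s,ax=info();print(s['joint_positions'].round(2))
ci=r.camera_info('wrist');im=r.camera('wrist');cv2.imwrite('pics/w4.png',im[...,::-1])
im=r.camera('scene');cv2.imwrite('pics/s4.png',im[...,::-1])
```

```text
t 17.13 tcp [ 0.5319 -0.1241  0.2889] x [ 1.   -0.01 -0.02] y [-0.01  -1.    -0.023] z [-0.019  0.023 -1.   ] w 0.0826 g 0.0 f [-0.39 -0.19  0.24]
[-0.86  0.29  1.25  1.59 -0.29  1.49 -1.17]
```

View pics/w4.png

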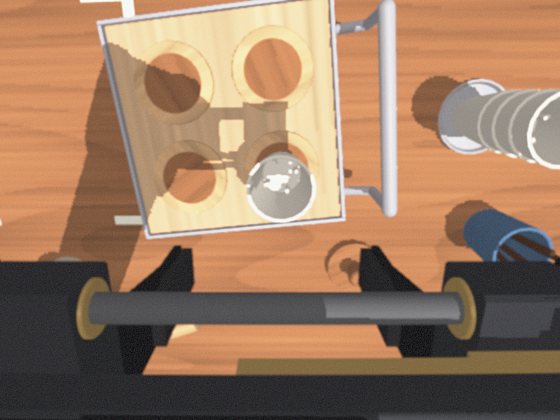

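The cup stands on the near-rear coaster, mouth at (281,187) px and coaster ring around (278,168). The other coasters are at (173,82), (272,68) and (192,177).

Run:
```python
from h import *
ci=r.camera_info('wrist');im=cv2.imread('pics/w4.png')
g=[(.6345,-.1155),(.5225,-.021),(.6225,-.012)]
c=coasters(im,ci,g);print(c.round(4));print('c1 pred',(c[0]+c[1]-c[2]).round(4))
print('rim',plane(ci,[(281,187)],.135).round(4))
hsv=cv2.cvtColor(im,cv2.COLOR_BGR2HSV);m=((hsv[...,1]<60)&(hsv[...,2]>70)).astype(np.uint8)
w=np.zeros_like(m);cv2.circle(w,(281,187),44,1,-1);m=cv2.morphologyEx(m*w,cv2.MORPH_OPEN,np.ones((3,3)))
cn=np.vstack(cv2.findContours(m,0,2)[0]);print(cv2.minEnclosingCircle(cn),cv2.boundingRect(cn))
sc=r.camera_info('scene');print('scene',coasters(cv2.imread('pics/s4.png'),sc,[(.534,-.125)]+g).round(4))
```

```text
[[ 0.6342 -0.1144  0.0297]
 [ 0.5229 -0.0202  0.0302]
 [ 0.6219 -0.0109  0.0298]]
c1 pred [ 0.5351 -0.1237  0.0301]
rim [[ 0.531  -0.1234  0.135 ]]
((281.3044128417969, 191.56642150878906), 39.97435760498047) (246, 152, 71, 76)
scene [[ 0.5403 -0.1265  0.0377]
 [ 0.6384 -0.115   0.0296]
 [ 0.5229 -0.021   0.0295]
 [ 0.6258 -0.0113  0.0299]]
```

>>> arm_command:
  moves: [0, 0, 0, -7, 0, 0, 0, -7, 0, 0, 0, -7, 0, 0, 0, -7, 0, 0, 0, -7, 0, 0, 0, -7, 0, 0, 0, -7, 0, 0, 0, -7, 0, 0, 0, -7, 0, 0, 0, -7, 0, 0, 0, -7, 0, 0, 0, -7]
  fingers: 100

```text
time: 18.23
ee_pos: [0.5302, -0.1231, 0.2839]
eef_rot: [0.744, 0.668, -0.002, -0.017]
ft_force: [0.7, 0.1, -0.2]
width: 0.087
grip_force: 0.0
```

>>> arm_command:
  moves: [0, 0, 0, -7, 0, 0, 0, -7, 0, 0, 0, -7, 0, 0, 0, -7, 0, 0, 0, -7, 0, 0, 0, -7, 0, 0, 0, -7, 0, 0, 0, -7, 0, 0, 0, -7, 0, 0, 0, -7, 0, 0, 0, -7, 0, 0, 0, -7]

```text
time: 19.23
ee_pos: [0.5302, -0.1231, 0.2839]
eef_rot: [0.106, 0.994, 0.01, -0.014]
ft_force: [0.0, 0.4, -0.6]
width: 0.0873
grip_force: 0.0
```

>>> arm_command:
  moves: [0, 0, 0, -6, 0, 0, 0, -6, 0, 0, 0, 0, 0, 0, 0, 0]

```text
time: 19.57
ee_pos: [0.5304, -0.1232, 0.2842]
eef_rot: [0.007, 1.0, 0.012, -0.013]
ft_force: [0.0, -0.4, -0.2]
width: 0.0873
grip_force: 0.0
```

Run:
```python
from h import *
s,ax=info();print(s['joint_positions'].round(2))
mv([.585,-.353,.134],180)
```

```text
t 19.57 tcp [ 0.5304 -0.1232  0.2842] x [-1.     0.013  0.026] y [0.013 1.    0.023] z [-0.025  0.024 -0.999] w 0.0873 g 0.0 f [ 0.04 -0.42 -0.17]
[-0.5   0.17  0.76  1.59 -0.13  1.46  1.82]
t 19.57 tcp [ 0.5304 -0.1232  0.2842] x [-1.     0.013  0.026] y [0.013 1.    0.023] z [-0.025  0.024 -0.999] w 0.0873 g 0.0 f [ 0.04 -0.42 -0.17]
go tool cm [ -6.14 -23.25  14.33]
turn (about tool z, down)  -0.7
```

>>> arm_command:
  moves: [-0.52, -2.1, -0.06, 0, -0.52, -2.1, -0.06, 0, -0.52, -2.1, -0.06, 0, -0.52, -2.1, -0.06, 0, -0.52, -2.1, -0.06, 0, -0.52, -2.1, -0.06, 0, -0.52, -2.1, -0.06, 0, -0.52, -2.1, -0.06, 0, -0.52, -2.1, -0.06, 0, -0.52, -2.1, -0.06, 0, -0.52, -2.1, -0.06, 0, 0, 0, 0, 0]

```text
time: 20.57
ee_pos: [0.5846, -0.3587, 0.2832]
eef_rot: [0.009, 1.0, 0.011, -0.013]
ft_force: [0.1, -0.3, -0.2]
width: 0.087
grip_force: 0.0
```

>>> arm_command:
  moves: [0, 0, 0, 0, 0, 0, 0, 0]

```text
time: 20.73
ee_pos: [0.5859, -0.3542, 0.2842]
eef_rot: [0.006, 1.0, 0.012, -0.012]
ft_force: [0.3, 0.3, 0.3]
width: 0.0875
grip_force: 0.0
```

Run:
```python
from h import *
s,ax=info();print(s['joint_positions'].round(2))
mv([.585,-.353,.134],180)
ci=r.camera_info('wrist');im=r.camera('wrist');cv2.imwrite('pics/w5.png',im[...,::-1])
P=np.array([.585,-.353,.156]);p=proj(ci,[P,P+[.032,0,0],P+[0,.032,0]]);print(p)
im=im[...,::-1].copy();hsv=cv2.cvtColor(im,cv2.COLOR_BGR2HSV);m=((hsv[...,1]<60)&(hsv[...,2]>70)).astype(np.uint8)
rr=int(np.abs(p[2,0]-p[0,0]))
for k in (1.0,1.15,1.3):
    w=np.zeros_like(m);cv2.circle(w,(int(p[0,0]),int(p[0,1])),int(k*rr),1,-1);q=m*w
    xs=np.where(q.any(0))[0];ys=np.where(q.any(1))[0];print(k,rr,xs.min(),xs.max(),ys.min(),ys.max())
```

```text
t 20.73 tcp [ 0.5859 -0.3542  0.2842] x [-1.     0.011  0.025] y [0.012 1.    0.024] z [-0.025  0.024 -0.999] w 0.0875 g 0.0 f [0.33 0.29 0.32]
[ 0.01  0.57  0.79  1.17 -0.39  1.59  2.28]
t 20.73 tcp [ 0.5859 -0.3542  0.2842] x [-1.     0.011  0.025] y [0.012 1.    0.024] z [-0.025  0.024 -0.999] w 0.0875 g 0.0 f [0.33 0.29 0.32]
go tool cm [-0.29 -0.24 15.02]
turn (about tool z, down)  -0.6
[[272.30035892 202.20334961]
 [272.78549497 237.82008863]
 [310.01456578 201.59276317]]
1.0 37 235 308 165 236
1.15 37 234 309 160 236
1.3 37 234 309 154 236
```

>>> arm_command:
  moves: [-0.02, -0.06, 2.2, 0, -0.02, -0.06, 2.2, 0, -0.02, -0.06, 2.2, 0, -0.02, -0.06, 2.2, 0, -0.02, -0.06, 2.2, 0, -0.02, -0.05, 2, 0, -0.02, 0, 1.4, 0, 0, 0, 0.6, 0, 0, 0, 0, 0, 0, 0, 0, 0]

```text
time: 21.62
ee_pos: [0.584, -0.3546, 0.1355]
eef_rot: [0.005, 1.0, 0.011, -0.012]
ft_force: [-1.2, -1.1, 0.3]
width: 0.087
grip_force: 0.0
```

>>> arm_command:
  moves: [0, 0, 0, 0, 0, 0, 0, 0, 0, 0, 0, 0, 0, 0, 0, 0, 0, 0, 0, 0]
  fingers: 0

```text
time: 22.03
ee_pos: [0.5837, -0.3548, 0.1351]
eef_rot: [0.005, 1.0, 0.012, -0.012]
ft_force: [-0.0, 0.3, 2.3]
width: 0.0641
grip_force: 11.8
```

>>> arm_command:
  moves: [0.01, 0.01, -0.4, 0, 0.01, 0.01, -0.5, 0, 0.02, 0.02, -0.8, 0, 0.03, 0.03, -1.2, 0, 0.04, 0.04, -1.6, 0, 0.04, 0.04, -1.6, 0, 0.04, 0.04, -1.6, 0, 0.04, 0.04, -1.6, 0, 0.03, 0.03, -1.2, 0, 0, 0, 0, 0, 0, 0, 0, 0]

```text
time: 22.95
ee_pos: [0.5837, -0.3549, 0.2403]
eef_rot: [0.005, 1.0, 0.011, -0.012]
ft_force: [0.5, 0.4, -1.6]
width: 0.0642
grip_force: 12.0
```

Run:
```python
from h import *
gap(3);s,ax=info();print(s['joint_positions'].round(2))
mv([.6345,-.115,.26],180)
sc=r.camera_info('scene');im=r.camera('scene')[...,::-1].copy()
print(coasters(im,sc,[(.6384,-.115),(.5261,-.0197),(.6257,-.0112)]).round(4))
```

```text
t 22.95 tcp [ 0.5837 -0.3549  0.2403] x [-1.     0.009  0.023] y [0.01  1.    0.023] z [-0.023  0.023 -0.999] w 0.0642 g 12.0 f [ 0.53  0.38 -1.62]
expected rim of rest 0.13 held foot 0.18832466436442524
[(0.03, 13), (0.04, 15), (0.05, 15), (0.06, 15), (0.07, 13), (0.08, 14), (0.09, 13), (0.1, 14), (0.11, 14), (0.12, 12), (0.13, 12), (0.14, 12), (0.15, 122), (0.16, 129), (0.17, 85), (0.18, 15), (0.19, 15), (0.2, 15), (0.21, 15), (0.22, 15), (0.23, 15), (0.24, 13), (0.25, 12), (0.26, 14), (0.27, 12), (0.28, 131), (0.29, 39)]
t 23.0 tcp [ 0.5834 -0.3545  0.2393] x [-1.     0.009  0.025] y [0.01  1.    0.023] z [-0.024  0.024 -0.999] w 0.0641 g 12.0 f [-0.07  0.4  -0.97]
[-0.01  0.57  0.78  1.26 -0.4   1.5   2.29]
t 23.0 tcp [ 0.5834 -0.3545  0.2393] x [-1.     0.009  0.025] y [0.01  1.    0.023] z [-0.024  0.024 -0.999] w 0.0641 g 12.0 f [-0.07  0.4  -0.97]
go tool cm [-4.83 24.04 -1.63]
turn (about tool z, down)  -0.5
[[ 0.6384 -0.115   0.0296]
 [ 0.5262 -0.0209  0.0293]
 [ 0.6257 -0.0112  0.0298]]
```

>>> arm_command:
  moves: [-0.4, 2, 0, 0, -0.4, 2, 0, 0, -0.4, 2, 0, 0, -0.4, 2, 0, 0, -0.4, 2, 0, 0, -0.4, 2, 0, 0, -0.4, 2, 0, 0, -0.4, 2, 0, 0, -0.4, 2, 0, 0, -0.4, 2, 0, 0, -0.4, 2, 0, 0, -0.4, 2, 0, 0]

```text
time: 24.05
ee_pos: [0.6335, -0.1139, 0.2429]
eef_rot: [0.005, 1.0, 0.012, -0.013]
ft_force: [0.2, -0.1, -0.2]
width: 0.0641
grip_force: 12.0
```

>>> arm_command:
  moves: [0, 0, 0, 0, 0, 0, 0, 0, 0, 0, 0, 0, 0, 0, 0, 0]

```text
time: 24.38
ee_pos: [0.6333, -0.1164, 0.2437]
eef_rot: [0.006, 1.0, 0.011, -0.013]
ft_force: [0.5, 0.4, -1.5]
width: 0.0643
grip_force: 12.0
```

Run:
```python
from h import *
s,ax=info();print(s['joint_positions'].round(2))
mv([.6345,-.115,.1160],180)
```

```text
t 24.38 tcp [ 0.6333 -0.1164  0.2437] x [-1.     0.011  0.025] y [0.012 1.    0.023] z [-0.025  0.023 -0.999] w 0.0643 g 12.0 f [ 0.46  0.36 -1.45]
[-0.41  0.46  0.76  1.38 -0.33  1.46  1.9 ]
t 24.38 tcp [ 0.6333 -0.1164  0.2437] x [-1.     0.011  0.025] y [0.012 1.    0.023] z [-0.025  0.023 -0.999] w 0.0643 g 12.0 f [ 0.46  0.36 -1.45]
go tool cm [-0.44 -0.15 12.77]
turn (about tool z, down)  -0.6
```

>>> arm_command:
  moves: [-0.1, -0.05, 2, 0, -0.1, -0.05, 2, 0, -0.1, -0.05, 2, 0, -0.1, 0, 2, 0, -0.04, 0, 2, 0, 0, 0, 1.5, 0, 0, 0, 0.8, 0, 0, 0, 0.4, 0, 0, 0, 0.15, 0, 0, 0, 0, 0, 0, 0, 0, 0, 0, 0, 0, 0]

```text
time: 25.38
ee_pos: [0.6356, -0.1139, 0.1165]
eef_rot: [0.005, 1.0, 0.012, -0.011]
ft_force: [0.5, 0.1, -1.9]
width: 0.0641
grip_force: 12.0
```

Run:
```python
from h import *
mv([.6345,-.115,.1145],180)
```

```text
t 25.38 tcp [ 0.6356 -0.1139  0.1165] x [-1.     0.009  0.023] y [0.01  1.    0.023] z [-0.023  0.023 -0.999] w 0.0641 g 12.0 f [ 0.5   0.06 -1.91]
go tool cm [ 0.11 -0.12  0.2 ]
turn (about tool z, down)  -0.5
```

>>> arm_command:
  moves: [0.1, -0.1, 0.2, 0, 0, 0, 0, 0, 0, 0, 0, 0]

```text
time: 25.63
ee_pos: [0.634, -0.1147, 0.1136]
eef_rot: [0.005, 1.0, 0.012, -0.012]
ft_force: [0.3, -0.4, -1.2]
width: 0.0643
grip_force: 12.0
```

>>> arm_command:
  moves: [0, 0, 0, 0, 0, 0, 0, 0, 0, 0, 0, 0, 0, 0, 0, 0]
  fingers: 95

```text
time: 25.97
ee_pos: [0.6342, -0.1146, 0.1137]
eef_rot: [0.005, 1.0, 0.012, -0.012]
ft_force: [0.2, 0.2, 0.1]
width: 0.0798
grip_force: 0.0
```

>>> arm_command:
  moves: [0.02, 0.02, -1, 0, 0.05, 0.05, -2, 0, 0.05, 0.05, -2, 0, 0.05, 0.05, -2, 0, 0.05, 0.05, -2, 0, 0.05, 0.05, -2, 0, 0.05, 0.05, -2, 0, 0.05, 0.05, -1, 0, 0, 0, 0, 0]

```text
time: 26.72
ee_pos: [0.6347, -0.1146, 0.2566]
eef_rot: [0.005, 1.0, 0.011, -0.01]
ft_force: [-0.2, -0.0, 0.6]
width: 0.0826
grip_force: 0.0
```

>>> arm_command:
  moves: [0.41, -2, 0, 0, 0.41, -2, 0, 0, 0.41, -2, 0, 0, 0.41, -2, 0, 0, 0.41, -2, 0, 0, 0.41, -2, 0, 0, 0.41, -2, 0, 0, 0.41, -2, 0, 0, 0.41, -2, 0, 0, 0.41, -2, 0, 0, 0.41, -2, 0, 0, 0.41, -2, 0, 0]
  fingers: 100

```text
time: 27.72
ee_pos: [0.5817, -0.3543, 0.2479]
eef_rot: [0.005, 1.0, 0.012, -0.013]
ft_force: [-0.1, -1.2, 0.2]
width: 0.0869
grip_force: 0.0
```

>>> arm_command:
  moves: [0, 0, 0, 0, 0, 0, 0, 0, 0, 0, 0, 0, 0, 0, 0, 0]

```text
time: 28.05
ee_pos: [0.5829, -0.3522, 0.2487]
eef_rot: [0.004, 1.0, 0.012, -0.012]
ft_force: [0.5, -0.0, 0.1]
width: 0.087
grip_force: 0.0
```

Run:
```python
from h import *
s,ax=info();print(s['joint_positions'].round(2))
mv([.5836,-.3545,.108],180)
sc=r.camera_info('scene');im=r.camera('scene')[...,::-1].copy();cv2.imwrite('pics/s5.png',im)
print(coasters(im,sc,[(.5261,-.0197),(.6257,-.0112)]).round(4))
```

```text
t 28.05 tcp [ 0.5829 -0.3522  0.2487] x [-1.     0.008  0.025] y [0.008 1.    0.024] z [-0.025  0.024 -0.999] w 0.087 g 0.0 f [ 0.53 -0.01  0.11]
[-0.01  0.57  0.79  1.25 -0.39  1.51  2.29]
t 28.05 tcp [ 0.5829 -0.3522  0.2487] x [-1.     0.008  0.025] y [0.008 1.    0.024] z [-0.025  0.024 -0.999] w 0.087 g 0.0 f [ 0.53 -0.01  0.11]
go tool cm [-0.42 -0.57 14.05]
turn (about tool z, down)  -0.4
[[ 0.5261 -0.021   0.0295]
 [ 0.6257 -0.0112  0.0299]]
```

>>> arm_command:
  moves: [-0.06, -0.08, 2, 0, -0.06, -0.08, 2, 0, -0.06, -0.08, 2, 0, -0.06, -0.08, 2, 0, -0.06, -0.08, 2, 0, -0.06, -0.08, 1.8, 0, -0.06, -0.08, 1.4, 0, 0, 0, 0.7, 0, 0, 0, 0, 0, 0, 0, 0, 0]

```text
time: 28.93
ee_pos: [0.5833, -0.3559, 0.1106]
eef_rot: [0.005, 1.0, 0.012, -0.012]
ft_force: [-0.8, -1.1, 1.3]
width: 0.087
grip_force: 0.0
```

>>> arm_command:
  moves: [0, 0, 0, 0, 0, 0, 0, 0, 0, 0, 0, 0, 0, 0, 0, 0, 0, 0, 0, 0]
  fingers: 0

```text
time: 29.35
ee_pos: [0.5833, -0.3559, 0.1106]
eef_rot: [0.005, 1.0, 0.012, -0.012]
ft_force: [-0.4, 0.7, 2.7]
width: 0.064
grip_force: 12.0
```

>>> arm_command:
  moves: [0.01, 0.01, -0.4, 0, 0.01, 0.01, -0.5, 0, 0.02, 0.02, -0.8, 0, 0.03, 0.03, -1.2, 0, 0.04, 0.04, -1.6, 0, 0.04, 0.04, -1.6, 0, 0.04, 0.04, -1.6, 0, 0.04, 0.04, -1.6, 0, 0.04, 0.04, -1.6, 0, 0.04, 0.04, -1.4, 0, 0, 0, 0, 0, 0, 0, 0, 0]

```text
time: 30.35
ee_pos: [0.5831, -0.3562, 0.2343]
eef_rot: [0.005, 1.0, 0.011, -0.011]
ft_force: [-0.1, 0.2, -2.3]
width: 0.0641
grip_force: 12.0
```

Run:
```python
from h import *
gap(2);s,ax=info();print(s['joint_positions'].round(2))
mv([.5222,-.0205,.25],180)
```

```text
t 30.35 tcp [ 0.5831 -0.3562  0.2343] x [-1.     0.01   0.023] y [0.01  1.    0.022] z [-0.022  0.023 -0.999] w 0.0641 g 12.0 f [-0.08  0.21 -2.33]
expected rim of rest 0.104 held foot 0.18234885944747536
[(0.03, 13), (0.04, 13), (0.05, 15), (0.06, 15), (0.07, 13), (0.08, 14), (0.09, 12), (0.1, 12), (0.11, 12), (0.12, 15), (0.13, 120), (0.14, 128), (0.15, 127), (0.16, 133), (0.17, 12), (0.18, 15), (0.19, 13), (0.2, 15), (0.21, 12), (0.22, 13), (0.23, 13), (0.24, 14), (0.25, 12), (0.26, 12), (0.27, 88), (0.28, 85), (0.29, 34)]
t 30.4 tcp [ 0.5828 -0.3558  0.2331] x [-1.     0.009  0.024] y [0.01  1.    0.023] z [-0.024  0.023 -0.999] w 0.0641 g 12.0 f [-0.7   0.32 -2.01]
[-0.01  0.58  0.78  1.27 -0.4   1.49  2.3 ]
t 30.4 tcp [ 0.5828 -0.3558  0.2331] x [-1.     0.009  0.024] y [0.01  1.    0.023] z [-0.024  0.023 -0.999] w 0.0641 g 12.0 f [-0.7   0.32 -2.01]
go tool cm [ 6.42 33.5  -0.76]
turn (about tool z, down)  -0.5
```

>>> arm_command:
  moves: [0.43, 2.2, -0.02, 0, 0.43, 2.2, -0.02, 0, 0.43, 2.2, -0.02, 0, 0.43, 2.2, -0.02, 0, 0.43, 2.2, -0.02, 0, 0.43, 2.2, -0.02, 0, 0.43, 2.2, -0.02, 0, 0.43, 2.2, -0.02, 0, 0.43, 2.2, -0.02, 0, 0.43, 2.2, -0.02, 0, 0.43, 2.2, -0.02, 0, 0.43, 2.2, -0.02, 0]

```text
time: 31.4
ee_pos: [0.5331, -0.0902, 0.242]
eef_rot: [0.005, 1.0, 0.012, -0.013]
ft_force: [-0.1, -0.3, -1.5]
width: 0.0644
grip_force: 12.0
```

>>> arm_command:
  moves: [0.43, 2.2, -0.02, 0, 0.43, 2.2, -0.02, 0, 0.4, 2, 0, 0, 0, 0, 0, 0, 0, 0, 0, 0, 0, 0, 0, 0, 0, 0, 0, 0]

```text
time: 31.98
ee_pos: [0.5219, -0.0285, 0.2448]
eef_rot: [0.006, 1.0, 0.011, -0.012]
ft_force: [1.2, -1.0, -1.6]
width: 0.064
grip_force: 12.0
```

Run:
```python
from h import *
s,ax=info();print(s['joint_positions'].round(2))
mv([.5222,-.0205,.1165],180)
```

```text
t 31.98 tcp [ 0.5219 -0.0285  0.2448] x [-1.     0.011  0.025] y [0.012 1.    0.023] z [-0.025  0.023 -0.999] w 0.064 g 12.0 f [ 1.16 -1.04 -1.65]
[-0.68  0.12  0.73  1.71 -0.1   1.37  1.63]
t 31.98 tcp [ 0.5219 -0.0285  0.2448] x [-1.     0.011  0.025] y [0.012 1.    0.023] z [-0.025  0.023 -0.999] w 0.064 g 12.0 f [ 1.16 -1.04 -1.65]
go tool cm [-0.34  0.51 12.84]
turn (about tool z, down)  -0.6
```

>>> arm_command:
  moves: [-0.1, 0.2, 2, 0, -0.1, 0.2, 2, 0, -0.1, 0.1, 2, 0, -0.04, 0, 2, 0, 0, 0, 2, 0, 0, 0, 1.5, 0, 0, 0, 0.8, 0, 0, 0, 0.3, 0, 0, 0, 0, 0, 0, 0, 0, 0, 0, 0, 0, 0]

```text
time: 32.9
ee_pos: [0.5231, -0.0196, 0.1202]
eef_rot: [0.005, 1.0, 0.012, -0.011]
ft_force: [0.4, 0.5, -1.5]
width: 0.0641
grip_force: 12.0
```

Run:
```python
from h import *
mv([.5222,-.0205,.1160],180)
```

```text
t 32.9 tcp [ 0.5231 -0.0196  0.1202] x [-1.     0.01   0.023] y [0.01  1.    0.023] z [-0.023  0.024 -0.999] w 0.0641 g 12.0 f [ 0.44  0.49 -1.48]
go tool cm [ 0.08 -0.1   0.42]
turn (about tool z, down)  -0.5
```

>>> arm_command:
  moves: [0.08, -0.1, 0.2, 0, 0, 0, 0.2, 0, 0, 0, 0, 0, 0, 0, 0, 0]

```text
time: 33.23
ee_pos: [0.5215, -0.0203, 0.1153]
eef_rot: [0.005, 1.0, 0.012, -0.012]
ft_force: [-0.5, 0.6, -0.8]
width: 0.0638
grip_force: 12.0
```

>>> arm_command:
  moves: [0, 0, 0, 0, 0, 0, 0, 0, 0, 0, 0, 0, 0, 0, 0, 0]
  fingers: 95

```text
time: 33.57
ee_pos: [0.5217, -0.0203, 0.1154]
eef_rot: [0.005, 1.0, 0.012, -0.012]
ft_force: [-0.4, 0.3, 0.0]
width: 0.0801
grip_force: 0.0
```

>>> arm_command:
  moves: [0.02, 0.02, -1, 0, 0.05, 0.05, -2, 0, 0.05, 0.05, -2, 0, 0.05, 0.05, -2, 0, 0.05, 0.05, -2, 0, 0.05, 0.05, -2, 0, 0.05, 0.05, -2, 0, 0.05, 0.05, -1, 0, 0, 0, 0, 0]

```text
time: 34.32
ee_pos: [0.5223, -0.0199, 0.2579]
eef_rot: [0.005, 1.0, 0.012, -0.01]
ft_force: [0.1, -0.3, -0.1]
width: 0.0829
grip_force: 0.0
```

>>> arm_command:
  moves: [-0.43, -2.2, 0, 0, -0.43, -2.2, 0, 0, -0.43, -2.2, 0, 0, -0.43, -2.2, 0, 0, -0.43, -2.2, 0, 0, -0.43, -2.2, 0, 0, -0.43, -2.2, 0, 0, -0.43, -2.2, 0, 0, -0.43, -2.2, 0, 0, -0.43, -2.2, 0, 0, -0.43, -2.2, 0, 0, -0.43, -2.2, 0, 0]
  fingers: 100

```text
time: 35.32
ee_pos: [0.57, -0.2851, 0.2465]
eef_rot: [0.005, 1.0, 0.012, -0.013]
ft_force: [1.0, -0.4, 0.2]
width: 0.0869
grip_force: 0.0
```

>>> arm_command:
  moves: [-0.43, -2.2, 0, 0, -0.43, -2.2, 0, 0, -0.43, -2.2, 0, 0, 0, 0, 0, 0, 0, 0, 0, 0, 0, 0, 0, 0, 0, 0, 0, 0]

```text
time: 35.9
ee_pos: [0.5827, -0.3492, 0.2457]
eef_rot: [0.004, 1.0, 0.012, -0.012]
ft_force: [-1.1, 0.2, 1.4]
width: 0.0866
grip_force: 0.0
```

Run:
```python
from h import *
s,ax=info();print(s['joint_positions'].round(2))
mv([.5836,-.3550,.082],180)
sc=r.camera_info('scene');im=r.camera('scene')[...,::-1].copy();cv2.imwrite('pics/s6.png',im)
print(coasters(im,sc,[(.6257,-.0112)]).round(4))
```

```text
t 35.9 tcp [ 0.5827 -0.3492  0.2457] x [-1.     0.008  0.025] y [0.009 1.    0.024] z [-0.025  0.024 -0.999] w 0.0866 g 0.0 f [-1.07  0.23  1.38]
[-0.03  0.57  0.81  1.26 -0.41  1.51  2.3 ]
t 35.9 tcp [ 0.5827 -0.3492  0.2457] x [-1.     0.008  0.025] y [0.009 1.    0.024] z [-0.025  0.024 -0.999] w 0.0866 g 0.0 f [-1.07  0.23  1.38]
go tool cm [-0.49 -0.97 16.34]
turn (about tool z, down)  -0.5
[[ 0.6257 -0.0112  0.0298]]
```

>>> arm_command:
  moves: [-0.06, -0.13, 2, 0, -0.06, -0.13, 2, 0, -0.06, -0.13, 2, 0, -0.06, -0.13, 2, 0, -0.06, -0.13, 2, 0, -0.06, -0.12, 2, 0, -0.06, -0.1, 1.8, 0, -0.06, -0.06, 1.4, 0, 0, 0, 1, 0, 0, 0, 0.2, 0, 0, 0, 0, 0, 0, 0, 0, 0]

```text
time: 36.95
ee_pos: [0.5837, -0.356, 0.0829]
eef_rot: [0.005, 1.0, 0.011, -0.012]
ft_force: [0.6, -0.6, 0.7]
width: 0.0868
grip_force: 0.0
```

>>> arm_command:
  moves: [0, 0, 0, 0, 0, 0, 0, 0, 0, 0, 0, 0, 0, 0, 0, 0, 0, 0, 0, 0]
  fingers: 0

```text
time: 37.37
ee_pos: [0.5834, -0.3557, 0.0822]
eef_rot: [0.005, 1.0, 0.012, -0.012]
ft_force: [0.8, 1.4, 3.0]
width: 0.0642
grip_force: 12.4
```

>>> arm_command:
  moves: [0.01, 0.01, -0.4, 0, 0.01, 0.01, -0.5, 0, 0.02, 0.02, -0.8, 0, 0.03, 0.03, -1.2, 0, 0.04, 0.04, -1.8, 0, 0.04, 0.04, -1.8, 0, 0.04, 0.04, -1.8, 0, 0.04, 0.04, -1.8, 0, 0.04, 0.04, -1.8, 0, 0.04, 0.04, -1.8, 0, 0.04, 0.04, -1.8, 0, 0, 0, 0, 0]

```text
time: 38.37
ee_pos: [0.5843, -0.3572, 0.2422]
eef_rot: [0.005, 1.0, 0.01, -0.01]
ft_force: [-0.1, 0.1, -1.4]
width: 0.0638
grip_force: 12.5
```

Run:
```python
from h import *
gap(1);s,ax=info();print(s['joint_positions'].round(2))
mv([.622,-.011,.25],180)
```

```text
t 38.37 tcp [ 0.5843 -0.3572  0.2422] x [-1.     0.01   0.019] y [0.01 1.   0.02] z [-0.019  0.02  -1.   ] w 0.0638 g 12.5 f [-0.13  0.1  -1.36]
expected rim of rest 0.078 held foot 0.19017931480155703
[(0.03, 13), (0.04, 15), (0.05, 15), (0.06, 12), (0.07, 14), (0.08, 12), (0.09, 14), (0.1, 123), (0.11, 125), (0.12, 122), (0.13, 120), (0.14, 126), (0.15, 128), (0.16, 129), (0.17, 124), (0.18, 11), (0.19, 13), (0.2, 15), (0.21, 15), (0.22, 17), (0.23, 15), (0.24, 13), (0.25, 12), (0.26, 12), (0.27, 14), (0.28, 124), (0.29, 44)]
t 38.42 tcp [ 0.584  -0.3569  0.2399] x [-1.     0.01   0.021] y [0.01  1.    0.021] z [-0.021  0.021 -1.   ] w 0.0644 g 12.5 f [-0.08 -0.77 -1.31]
[-0.02  0.58  0.81  1.26 -0.41  1.5   2.31]
t 38.42 tcp [ 0.584  -0.3569  0.2399] x [-1.     0.01   0.021] y [0.01  1.    0.021] z [-0.021  0.021 -1.   ] w 0.0644 g 12.5 f [-0.08 -0.77 -1.31]
go tool cm [-3.44 34.64 -0.35]
turn (about tool z, down)  -0.6
```

>>> arm_command:
  moves: [-0.23, 2.2, -0.02, 0, -0.23, 2.2, -0.02, 0, -0.23, 2.2, -0.02, 0, -0.23, 2.2, -0.02, 0, -0.23, 2.2, -0.02, 0, -0.23, 2.2, -0.02, 0, -0.23, 2.2, -0.02, 0, -0.23, 2.2, -0.02, 0, -0.23, 2.2, -0.02, 0, -0.23, 2.2, -0.02, 0, -0.23, 2.2, -0.02, 0, -0.23, 2.2, -0.02, 0]

```text
time: 39.42
ee_pos: [0.6134, -0.0912, 0.2443]
eef_rot: [0.005, 1.0, 0.012, -0.013]
ft_force: [1.1, -0.4, -1.1]
width: 0.0642
grip_force: 12.5
```

>>> arm_command:
  moves: [-0.23, 2.2, -0.02, 0, -0.23, 2.2, -0.02, 0, -0.23, 2, -0.02, 0, -0.1, 1.5, 0, 0, 0, 0, 0, 0, 0, 0, 0, 0, 0, 0, 0, 0, 0, 0, 0, 0]

```text
time: 40.08
ee_pos: [0.6222, -0.0152, 0.2471]
eef_rot: [0.006, 1.0, 0.011, -0.012]
ft_force: [-0.0, -0.5, -1.7]
width: 0.0642
grip_force: 12.5
```

Run:
```python
from h import *
s,ax=info();print(s['joint_positions'].round(2))
mv([.622,-.011,.114],180)
```

```text
t 40.08 tcp [ 0.6222 -0.0152  0.2471] x [-1.     0.012  0.024] y [0.012 1.    0.023] z [-0.024  0.023 -0.999] w 0.0642 g 12.5 f [-0.03 -0.48 -1.75]
[-0.61  0.4   0.78  1.44 -0.3   1.44  1.73]
t 40.08 tcp [ 0.6222 -0.0152  0.2471] x [-1.     0.012  0.024] y [0.012 1.    0.023] z [-0.024  0.023 -0.999] w 0.0642 g 12.5 f [-0.03 -0.48 -1.75]
go tool cm [-0.3   0.12 13.31]
turn (about tool z, down)  -0.7
```

>>> arm_command:
  moves: [-0.1, 0.06, 2, 0, -0.1, 0.06, 2, 0, -0.1, 0, 2, 0, 0, 0, 2, 0, 0, 0, 2, 0, 0, 0, 1.5, 0, 0, 0, 1, 0, 0, 0, 0.4, 0, 0, 0, 0.2, 0, 0, 0, 0, 0, 0, 0, 0, 0]

```text
time: 41.0
ee_pos: [0.6229, -0.0095, 0.117]
eef_rot: [0.005, 1.0, 0.012, -0.011]
ft_force: [0.3, 0.5, -0.9]
width: 0.0643
grip_force: 12.5
```

Run:
```python
from h import *
mv([.622,-.011,.114],180)
```

```text
t 41.0 tcp [ 0.6229 -0.0095  0.117 ] x [-1.     0.01   0.023] y [0.01  1.    0.023] z [-0.023  0.023 -0.999] w 0.0643 g 12.5 f [ 0.3   0.47 -0.93]
go tool cm [ 0.08 -0.16  0.3 ]
turn (about tool z, down)  -0.5
```

>>> arm_command:
  moves: [0.08, -0.15, 0.1, 0, 0, 0, 0.2, 0, 0, 0, 0, 0, 0, 0, 0, 0]

```text
time: 41.33
ee_pos: [0.6214, -0.0106, 0.1131]
eef_rot: [0.005, 1.0, 0.012, -0.012]
ft_force: [-0.7, -0.0, -0.7]
width: 0.0636
grip_force: 12.5
```

>>> arm_command:
  moves: [0, 0, 0, 0, 0, 0, 0, 0, 0, 0, 0, 0, 0, 0, 0, 0]
  fingers: 95

```text
time: 41.67
ee_pos: [0.6216, -0.0106, 0.1132]
eef_rot: [0.005, 1.0, 0.012, -0.012]
ft_force: [-0.7, -0.3, 0.2]
width: 0.0801
grip_force: 0.0
```

>>> arm_command:
  moves: [0.02, 0.02, -1, 0, 0.05, 0.05, -2, 0, 0.05, 0.05, -2, 0, 0.05, 0.05, -2, 0, 0.05, 0.05, -2, 0, 0.05, 0.05, -2, 0, 0.05, 0.05, -2, 0, 0.05, 0.05, -1, 0, 0, 0, 0, 0]

```text
time: 42.42
ee_pos: [0.6221, -0.0104, 0.256]
eef_rot: [0.005, 1.0, 0.012, -0.01]
ft_force: [0.0, -0.1, -0.1]
width: 0.083
grip_force: 0.0
```

>>> arm_command:
  moves: [1.65, -1.52, 0, 0, 1.65, -1.52, 0, 0, 1.65, -1.52, 0, 0, 1.65, -1.52, 0, 0, 1.65, -1.52, 0, 0, 1.65, -1.52, 0, 0, 1.65, -1.52, 0, 0, 1.65, -1.52, 0, 0, 1.65, -1.52, 0, 0, 1.65, -1.52, 0, 0, 1.65, -1.52, 0, 0, 1.65, -1.52, 0, 0]
  fingers: 70

```text
time: 43.42
ee_pos: [0.4201, -0.191, 0.2528]
eef_rot: [0.005, 1.0, 0.012, -0.013]
ft_force: [0.9, -0.1, 0.5]
width: 0.0608
grip_force: 0.0
```

>>> arm_command:
  moves: [1.6, -1.5, 0, 0, 1.6, -1.5, 0, 0, 0, 0, 0, 0, 0, 0, 0, 0, 0, 0, 0, 0]

```text
time: 43.83
ee_pos: [0.3894, -0.2196, 0.2534]
eef_rot: [0.004, 1.0, 0.012, -0.012]
ft_force: [1.0, 0.0, 0.8]
width: 0.0608
grip_force: 0.0
```

Run:
```python
from h import *
s,ax=info();print(s['joint_positions'].round(2))
mv([.3895,-.222,.021],180)
sc=r.camera_info('scene');im=r.camera('scene')[...,::-1].copy();cv2.imwrite('pics/s7.png',im)
ci=r.camera_info('wrist');w=r.camera('wrist')[...,::-1].copy();cv2.imwrite('pics/w7.png',w)
print(proj(ci,[[.3895,-.222,.046],[.3895,-.222,.012]]))
cv2.imwrite('pics/m7.png',np.hstack([cv2.resize(im[190:310,220:370],None,fx=2.66,fy=2.66)[:319],cv2.resize(w,(425,319))])[:,:800])
```

```text
t 43.83 tcp [ 0.3894 -0.2196  0.2534] x [-1.     0.008  0.025] y [0.009 1.    0.024] z [-0.025  0.024 -0.999] w 0.0608 g 0.0 f [0.97 0.01 0.84]
[-0.56 -0.17  0.9   1.87  0.12  1.41  1.88]
t 43.83 tcp [ 0.3894 -0.2196  0.2534] x [-1.     0.008  0.025] y [0.009 1.    0.024] z [-0.025  0.024 -0.999] w 0.0608 g 0.0 f [0.97 0.01 0.84]
go tool cm [-0.59 -0.79 23.22]
turn (about tool z, down)  -0.5
[[267.8253251  184.39895222]
 [267.77148941 178.47799461]]
```

View pics/m7.png

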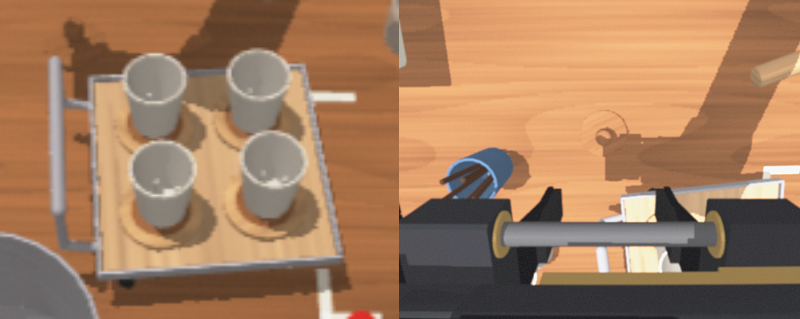

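All four cups stand on their coasters, and the cover's knob is at about (271,182) px in the wrist view, as predicted. I'll fetch the cover.

>>> arm_command:
  moves: [-0.07, -0.09, 2.4, 0, -0.07, -0.09, 2.4, 0, -0.07, -0.09, 2.4, 0, -0.07, -0.09, 2.4, 0, -0.07, -0.09, 2.4, 0, -0.07, -0.09, 2.4, 0, -0.07, -0.09, 2.4, 0, -0.06, -0.08, 2.4, 0, 0, 0, 2, 0, 0, 0, 1.2, 0, 0, 0, 0.5, 0, 0, 0, 0, 0]

```text
time: 44.93
ee_pos: [0.3884, -0.2218, 0.0236]
eef_rot: [0.004, 1.0, 0.011, -0.014]
ft_force: [-0.3, 0.2, -0.3]
width: 0.0605
grip_force: 0.0
```

>>> arm_command:
  moves: [0, 0, 0, 0, 0, 0, 0, 0]

```text
time: 45.1
ee_pos: [0.3898, -0.2223, 0.0255]
eef_rot: [0.005, 1.0, 0.012, -0.012]
ft_force: [0.1, -0.1, -0.5]
width: 0.0607
grip_force: 0.0
```

>>> arm_command:
  moves: [0, 0, 0, 0, 0, 0, 0, 0, 0, 0, 0, 0, 0, 0, 0, 0, 0, 0, 0, 0, 0, 0, 0, 0]
  fingers: 0
  squeeze: 15

```text
time: 45.6
ee_pos: [0.3891, -0.2221, 0.0247]
eef_rot: [0.005, 1.0, 0.012, -0.012]
ft_force: [0.2, 0.2, 0.2]
width: 0.0284
grip_force: 0.0
```

>>> arm_command:
  moves: [0.02, 0.02, -0.8, 0, 0.05, 0.05, -2.2, 0, 0.06, 0.05, -2.4, 0, 0.06, 0.05, -2.4, 0, 0.06, 0.05, -2.4, 0, 0.06, 0.05, -2.4, 0, 0.06, 0.05, -2.4, 0, 0.06, 0.05, -2.4, 0, 0.06, 0.05, -2.4, 0, 0, 0, 0, 0, 0, 0, 0, 0]

```text
time: 46.52
ee_pos: [0.3894, -0.2229, 0.2238]
eef_rot: [0.005, 1.0, 0.012, -0.011]
ft_force: [-1.0, 0.3, -0.9]
width: 0.0229
grip_force: 15.0
```

Run:
```python
from h import *
s,ax=info();print(s['joint_positions'].round(2))
mv([.5836,-.3550,.20],180)
ci=r.camera_info('wrist');w=r.camera('wrist')[...,::-1].copy();cv2.imwrite('pics/w8.png',w)
print(proj(ci,[[.3895,-.222,.012]]))
```

```text
t 46.52 tcp [ 0.3894 -0.2229  0.2238] x [-1.     0.01   0.022] y [0.01  1.    0.024] z [-0.022  0.024 -0.999] w 0.0229 g 15.0 f [-1.    0.32 -0.87]
[-0.62 -0.16  0.98  1.91  0.12  1.35  1.89]
t 46.52 tcp [ 0.3894 -0.2229  0.2238] x [-1.     0.01   0.022] y [0.01  1.    0.024] z [-0.022  0.024 -0.999] w 0.0229 g 15.0 f [-1.    0.32 -0.87]
go tool cm [-19.6  -13.06   1.64]
turn (about tool z, down)  -0.6
[[270.92877005 183.10707115]]
```

>>> arm_command:
  moves: [-1.63, -1.09, 0, 0, -1.63, -1.09, 0, 0, -1.63, -1.09, 0, 0, -1.63, -1.09, 0, 0, -1.63, -1.09, 0, 0, -1.63, -1.09, 0, 0, -1.63, -1.09, 0, 0, -1.63, -1.09, 0, 0, -1.63, -1.09, 0, 0, -1.63, -1.09, 0, 0, -1.63, -1.09, 0, 0, -1.63, -1.09, 0, 0]

```text
time: 47.57
ee_pos: [0.5832, -0.3557, 0.2129]
eef_rot: [0.005, 1.0, 0.012, -0.014]
ft_force: [0.3, -0.5, 0.8]
width: 0.023
grip_force: 15.0
```

>>> arm_command:
  moves: [0, 0, 0, 0, 0, 0, 0, 0, 0, 0, 0, 0]

```text
time: 47.82
ee_pos: [0.5821, -0.3553, 0.214]
eef_rot: [0.005, 1.0, 0.012, -0.013]
ft_force: [-0.2, -0.2, -0.6]
width: 0.023
grip_force: 15.0
```

Run:
```python
from h import *
s,ax=info();print(s['joint_positions'].round(2))
mv([.5836,-.3550,.0985],180)
t=s['ee_pos']
o=[]
for n in('side','scene'):
    ci=r.camera_info(n);im=r.camera(n)[...,::-1].copy()
    c=t+[.0,0,-.0247]   # predicted origin of cover
    for dz,col in((.007,(0,255,0)),(.012,(255,0,0))):
        pts=proj(ci,[c+[.036*np.cos(a),.036*np.sin(a),dz] for a in np.linspace(0,6.28,40)])
        if dz==.007: ctr=pts.mean(0).astype(int)
        for p in pts: 
            pass
        print(n,dz,pts.min(0).round(1),pts.max(0).round(1))
    x0,y0=ctr-[50,45]; k=im[y0:y0+90,x0:x0+100]; print('crop org',x0,y0);o.append(cv2.resize(k,None,fx=4,fy=4,interpolation=cv2.INTER_CUBIC))
cv2.imwrite('pics/cov.png',np.hstack(o))
```

```text
t 47.82 tcp [ 0.5821 -0.3553  0.214 ] x [-1.     0.01   0.027] y [0.011 1.    0.023] z [-0.026  0.024 -0.999] w 0.023 g 15.0 f [-0.22 -0.2  -0.58]
[-0.1   0.65  0.95  1.3  -0.52  1.48  2.37]
t 47.82 tcp [ 0.5821 -0.3553  0.214 ] x [-1.     0.01   0.027] y [0.011 1.    0.023] z [-0.026  0.024 -0.999] w 0.023 g 15.0 f [-0.22 -0.2  -0.58]
go tool cm [-0.45 -0.24 11.54]
turn (about tool z, down)  -0.6
side 0.007 [332.8 223.6] [362.4 239.2]
side 0.012 [332.9 221.8] [362.6 237.4]
crop org 297 186
scene 0.007 [169.  207.9] [198.3 231.3]
scene 0.012 [168.5 206.7] [197.9 230.2]
crop org 133 174
```

View pics/cov.png

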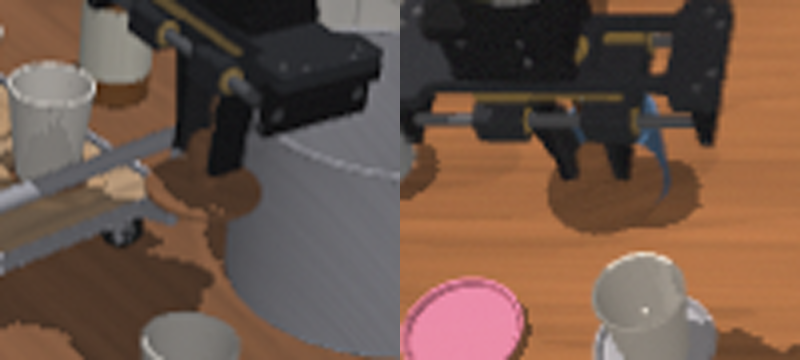

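The cover is held securely; its disc sits about 6 mm lower in the fingers than planned (bottom edge 241.5 px against a predicted 239). I'll lower it with that offset.

>>> arm_command:
  moves: [-0.08, -0.04, 2, 0, -0.08, -0.04, 2, 0, -0.08, -0.04, 2, 0, -0.08, -0.04, 2, 0, -0.08, -0.04, 1.5, 0, 0, 0, 0.8, 0, 0, 0, 0.3, 0, 0, 0, 0, 0, 0, 0, 0, 0, 0, 0, 0, 0]

```text
time: 48.75
ee_pos: [0.585, -0.3551, 0.1102]
eef_rot: [0.005, 1.0, 0.011, -0.011]
ft_force: [0.1, 0.1, -0.8]
width: 0.023
grip_force: 15.0
```

Run:
```python
from h import *
mv([.5836,-.3557,.103],180)
```

```text
t 48.75 tcp [ 0.585  -0.3551  0.1102] x [-1.     0.009  0.023] y [0.01  1.    0.022] z [-0.023  0.023 -0.999] w 0.023 g 15.0 f [ 0.05  0.11 -0.81]
go tool cm [ 0.13 -0.07  0.72]
turn (about tool z, down)  -0.5
```

>>> arm_command:
  moves: [0.1, -0.05, 0.2, 0, 0, 0, 0.2, 0, 0, 0, 0.2, 0, 0, 0, 0, 0, 0, 0, 0, 0]

```text
time: 49.17
ee_pos: [0.5834, -0.355, 0.1028]
eef_rot: [0.005, 1.0, 0.012, -0.012]
ft_force: [0.6, -0.4, -0.4]
width: 0.0227
grip_force: 15.0
```

>>> arm_command:
  moves: [0, 0, 0.1, 0, 0, 0, 0.1, 0, 0, 0, 0, 0, 0, 0, 0, 0]

```text
time: 49.5
ee_pos: [0.5834, -0.355, 0.1009]
eef_rot: [0.005, 1.0, 0.012, -0.012]
ft_force: [-0.3, -0.4, 0.6]
width: 0.0228
grip_force: 15.0
```

>>> arm_command:
  moves: [0, 0, 0.1, 0, 0, 0, 0, 0, 0, 0, 0, 0]

```text
time: 49.75
ee_pos: [0.5837, -0.3552, 0.1008]
eef_rot: [0.005, 1.0, 0.011, -0.012]
ft_force: [-0.5, 1.9, 5.7]
width: 0.0231
grip_force: 15.0
```

>>> arm_command:
  moves: [0, 0, 0.1, 0, 0, 0, 0, 0, 0, 0, 0, 0]

```text
time: 50.0
ee_pos: [0.5839, -0.3554, 0.1007]
eef_rot: [0.005, 1.0, 0.011, -0.011]
ft_force: [-1.1, 2.1, 10.4]
width: 0.023
grip_force: 15.0
```

>>> arm_command:
  moves: [0, 0, -0.15, 0, 0, 0, 0, 0, 0, 0, 0, 0]

```text
time: 50.25
ee_pos: [0.5836, -0.3551, 0.1008]
eef_rot: [0.005, 1.0, 0.011, -0.012]
ft_force: [-0.4, 0.2, 4.0]
width: 0.0231
grip_force: 15.0
```

>>> arm_command:
  moves: [0, 0, 0, 0, 0, 0, 0, 0, 0, 0, 0, 0, 0, 0, 0, 0, 0, 0, 0, 0]
  fingers: 70

```text
time: 50.67
ee_pos: [0.5833, -0.3549, 0.1002]
eef_rot: [0.005, 1.0, 0.012, -0.012]
ft_force: [-0.1, -0.3, 0.8]
width: 0.0485
grip_force: 0.0
```

>>> arm_command:
  moves: [0.02, 0.02, -0.6, 0, 0.05, 0.05, -2, 0, 0.05, 0.05, -2, 0, 0.05, 0.05, -2, 0, 0.05, 0.05, -2, 0, 0.05, 0.05, -2, 0, 0.05, 0.05, -2, 0, 0.05, 0.05, -2, 0, 0, 0, -2, 0, 0, 0, 0, 0, 0, 0, 0, 0]

```text
time: 51.58
ee_pos: [0.5839, -0.3556, 0.2679]
eef_rot: [0.005, 1.0, 0.011, -0.011]
ft_force: [0.4, -0.4, -0.6]
width: 0.0607
grip_force: 0.0
```

Run:
```python
from h import *
s,ax=info();print(s['joint_positions'].round(2))
ci=r.camera_info('wrist');w=r.camera('wrist')[...,::-1].copy();cv2.imwrite('pics/w9.png',w)
im=r.camera('scene')[...,::-1].copy();cv2.imwrite('pics/s9.png',im)
si=r.camera('side')[...,::-1].copy();cv2.imwrite('pics/i9.png',si)
print(proj(ci,[[.5836,-.355,.117],[.594,-.2174,.137]]))
cv2.imwrite('pics/m9.png',np.hstack([w[:270],si[180:450,260:500][:240].copy() if 0 else cv2.resize(si[200:335,290:410],(240,270))]))
```

```text
t 51.58 tcp [ 0.5839 -0.3556  0.2679] x [-1.     0.009  0.023] y [0.01  1.    0.022] z [-0.022  0.022 -1.   ] w 0.0607 g 0.0 f [ 0.43 -0.36 -0.56]
[-0.09  0.63  0.97  1.21 -0.5   1.57  2.36]
[[271.62622592 196.20010695]
 [429.86208426 211.02591305]]
```

View pics/m9.png

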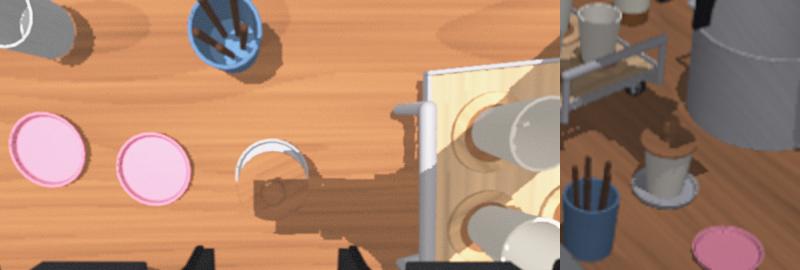

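The cover sits on the remaining cup. The bar top edge runs along x≈428 px, from row 103 downwards.

Run:
```python
from h import *
ci=r.camera_info('wrist')
print('bar pts',plane(ci,[(428,108),(428,250)],.137).round(4).tolist())
print('lip',plane(ci,[(426,72),(555,58),(437,180)],.059).round(4).tolist())
a=cv2.imread('pics/s7.png');b=cv2.imread('pics/s9.png')
d=cv2.absdiff(a,b)[200:310,230:370];print('diff mean',d.mean(),(d.max(2)>40).sum())
g=b.copy()
# bar row scan in scene: grey pixels col near 240
hsv=cv2.cvtColor(b,cv2.COLOR_BGR2HSV)
sc=r.camera_info('scene')
for row in range(212,288,8):
    c=[x for x in range(228,256) if hsv[row,x,1]<70]; print(row,c[0] if c else None,c[-1] if c else None,end=' | ')
```

```text
bar pts [[0.5065, -0.2277, 0.137], [0.6288, -0.2151, 0.137]]
lip [[0.4717, -0.1987, 0.059], [0.4583, -0.0689, 0.059], [0.5808, -0.1759, 0.059]]
diff mean 14.882467532467533 3611
212 238 242 | 220 238 255 | 228 239 254 | 236 239 255 | 244 239 255 | 252 239 255 | 260 239 255 | 268 239 255 | 276 241 244 | 284 228 255 |
```

Run:
```python
from h import *
mv([.592,-.2175,.20],185.6)
b=cv2.imread('pics/s9.png');a=cv2.imread('pics/scene0.png');sc=r.camera_info('scene')
for im in(a,b):
    hsv=cv2.cvtColor(im,cv2.COLOR_BGR2HSV)
    m=((hsv[...,1]<60)&(hsv[...,2]>170)).astype(np.uint8)
    n,l,st,ce=cv2.connectedComponentsWithStats(m)
    for i in range(1,n):
        x,y,w,h,A=st[i]
        if A>15 and 325<x<460 and 215<y<320:
            cn=max(cv2.findContours((l==i).astype(np.uint8),0,2)[0],key=cv2.contourArea)
            ys,xs=np.where(l==i);P=plane(sc,np.c_[xs,ys],0)[:,:2]
            print(x,y,w,h,A,'x',P[:,0].min().round(3),P[:,0].max().round(3),'y',P[:,1].min().round(3),P[:,1].max().round(3))
            # segments: split along two arms
            print('  hull px',cv2.approxPolyDP(cn,1.5,True)[:,0].tolist())
    print()
```

```text
t 51.73 tcp [ 0.5835 -0.3548  0.2656] x [-1.     0.009  0.025] y [0.01  1.    0.024] z [-0.025  0.024 -0.999] w 0.0609 g 0.0 f [-0.43  0.76  0.05]
go tool cm [-0.89 13.58  6.87]
turn (about tool z, down)  -6.1
336 224 18 6 55 x 0.446 0.465 y 0.051 0.103
  hull px [[336, 224], [337, 229], [338, 227], [353, 227], [352, 225]]
407 225 23 17 109 x 0.446 0.504 y 0.267 0.325
  hull px [[407, 225], [407, 228], [422, 228], [426, 241], [429, 241], [425, 226]]
424 292 23 21 179 x 0.67 0.728 y 0.266 0.326
  hull px [[441, 292], [438, 293], [442, 307], [425, 308], [426, 312], [446, 312]]
340 299 11 13 82 x 0.694 0.729 y 0.043 0.071
  hull px [[340, 300], [340, 311], [348, 311], [350, 308], [345, 308], [344, 300]]

407 225 23 17 110 x 0.446 0.504 y 0.267 0.325
  hull px [[407, 225], [407, 228], [422, 228], [426, 241], [429, 241], [425, 226]]
424 292 23 21 179 x 0.67 0.728 y 0.266 0.326
  hull px [[441, 292], [438, 293], [442, 307], [425, 308], [426, 312], [446, 312]]
340 299 11 13 83 x 0.694 0.729 y 0.043 0.071
  hull px [[340, 300], [340, 311], [348, 311], [350, 308], [344, 307], [344, 299]]
```

>>> arm_command:
  moves: [-0.13, 1.94, 0.3, 0, -0.13, 1.94, 0.3, 0, -0.13, 1.94, 0.3, 0, -0.13, 1.94, 0.3, 0, -0.13, 1.94, 0.3, 0, -0.13, 1.94, 0.3, 0, -0.13, 1.94, 0.3, 0, 0, 0, 0, -3, 0, 0, 0, -3.1, 0, 0, 0, 0, 0, 0, 0, 0, 0, 0, 0, 0]

```text
time: 52.73
ee_pos: [0.5934, -0.2192, 0.2481]
eef_rot: [-0.047, 0.999, 0.012, -0.012]
ft_force: [0.3, 0.7, 0.0]
width: 0.0609
grip_force: 0.0
```

Run:
```python
from h import *
s,ax=info();print(s['joint_positions'].round(2))
mv([.592,-.2175,.111],185.6)
ci=r.camera_info('wrist');w=r.camera('wrist')[...,::-1].copy();cv2.imwrite('pics/w10.png',w)
c=np.array([.592,-.2175,.137]);u=np.array([np.cos(np.radians(5.6)),np.sin(np.radians(5.6)),0])
print('bar pred',proj(ci,[c-.085*u,c,c+.085*u]).round(1).tolist())
hsv=cv2.cvtColor(w,cv2.COLOR_BGR2HSV)
for row in range(60,250,20):
    q=np.where(hsv[row,200:360,1]<60)[0]+200
    print(row,(q[0],q[-1],len(q)) if len(q) else None,end=' | ')
```

```text
t 52.73 tcp [ 0.5934 -0.2192  0.2481] x [-0.995 -0.095  0.022] y [-0.094  0.995  0.026] z [-0.025  0.024 -0.999] w 0.0609 g 0.0 f [0.28 0.7  0.03]
[-0.39  0.5   0.98  1.41 -0.42  1.48  2.25]
t 52.73 tcp [ 0.5934 -0.2192  0.2481] x [-0.995 -0.095  0.022] y [-0.094  0.995  0.026] z [-0.025  0.024 -0.999] w 0.0609 g 0.0 f [0.28 0.7  0.03]
go tool cm [-0.18 -0.17 13.71]
turn (about tool z, down)  -0.2
bar pred [[272.4, 95.4], [272.9, 206.6], [273.4, 301.5]]
60 None | 80 (np.int64(304), np.int64(353), 10) | 100 (np.int64(264), np.int64(333), 47) | 120 (np.int64(264), np.int64(359), 29) | 140 (np.int64(265), np.int64(359), 31) | 160 (np.int64(265), np.int64(307), 23) | 180 (np.int64(265), np.int64(359), 29) | 200 (np.int64(266), np.int64(306), 21) | 220 (np.int64(266), np.int64(359), 30) | 240 (np.int64(266), np.int64(359), 37) |
```

The bar's left edge is at 265 px, matching the predicted centre of 273 px minus half its width. I'll descend and grip it.

>>> arm_command:
  moves: [-0.03, -0.03, 2, 0, -0.03, -0.03, 2, 0, -0.03, -0.03, 2, 0, -0.03, -0.03, 2, 0, -0.03, -0.03, 2, 0, -0.03, -0.02, 1.8, 0, 0, 0, 1.2, 0, 0, 0, 0.7, 0, 0, 0, 0, 0, 0, 0, 0, 0, 0, 0, 0, 0]

```text
time: 53.7
ee_pos: [0.5928, -0.2177, 0.1125]
eef_rot: [-0.048, 0.999, 0.012, -0.011]
ft_force: [-1.1, -0.1, 0.5]
width: 0.0604
grip_force: 0.0
```

>>> arm_command:
  moves: [0, 0, 0, 0, 0, 0, 0, 0, 0, 0, 0, 0, 0, 0, 0, 0, 0, 0, 0, 0, 0, 0, 0, 0, 0, 0, 0, 0, 0, 0, 0, 0, 0, 0, 0, 0, 0, 0, 0, 0]
  fingers: 0
  squeeze: 20

```text
time: 54.53
ee_pos: [0.5923, -0.2173, 0.1114]
eef_rot: [-0.048, 0.999, 0.012, -0.012]
ft_force: [-0.8, 0.0, 0.1]
width: 0.0134
grip_force: 20.0
```

Run:
```python
from h import *
s,ax=info();print(s['joint_positions'].round(2))
# straight: 12 cm along caddy heading
h=np.radians(95.6);t=s['ee_pos']+.12*np.array([np.cos(h),np.sin(h),0]);t[2]=s['ee_pos'][2]
mv(t)
```

```text
t 54.53 tcp [ 0.5923 -0.2173  0.1114] x [-0.995 -0.097  0.022] y [-0.096  0.995  0.026] z [-0.024  0.023 -0.999] w 0.0134 g 20.0 f [-0.84  0.03  0.06]
[-0.36  0.6   0.91  1.58 -0.5   1.24  2.32]
t 54.53 tcp [ 0.5923 -0.2173  0.1114] x [-0.995 -0.097  0.022] y [-0.096  0.995  0.026] z [-0.024  0.023 -0.999] w 0.0134 g 20.0 f [-0.84  0.03  0.06]
go tool cm [1.0e-02 1.2e+01 3.1e-01]
```

>>> arm_command:
  moves: [0, 0.1, 0.003, 0, 0, 0.2, 0.005, 0, 0, 0.35, 0.009, 0, 0, 0.5, 0.013, 0, 0, 0.5, 0.013, 0, 0, 0.5, 0.013, 0, 0, 0.5, 0.013, 0, 0, 0.5, 0.013, 0, 0, 0.5, 0.013, 0, 0, 0.5, 0.013, 0, 0, 0.5, 0.013, 0, 0, 0.5, 0.013, 0]

```text
time: 55.53
ee_pos: [0.5873, -0.1655, 0.1115]
eef_rot: [-0.048, 0.999, 0.012, -0.011]
ft_force: [-0.4, -1.8, 0.8]
width: 0.0132
grip_force: 20.0
```

>>> arm_command:
  moves: [0, 0.5, 0.013, 0, 0, 0.5, 0.013, 0, 0, 0.5, 0.013, 0, 0, 0.5, 0.013, 0, 0, 0.5, 0.013, 0, 0, 0.5, 0.013, 0, 0, 0.5, 0.013, 0, 0, 0.5, 0.013, 0, 0, 0.5, 0.013, 0, 0, 0.35, 0.009, 0, 0, 0.2, 0.005, 0, 0, 0.1, 0.003, 0]

```text
time: 56.53
ee_pos: [0.5824, -0.1141, 0.1114]
eef_rot: [-0.049, 0.999, 0.012, -0.011]
ft_force: [0.3, -2.1, 1.2]
width: 0.0134
grip_force: 20.0
```

```bash
cat >> h.py <<'E'
def inter(l1,l2):
    return cv2.solve(np.array([[l1[0],-l2[0]],[l1[1],-l2[1]]]),np.array([[l2[2]-l1[2]],[l2[3]-l1[3]]]))[1]
E
python3 - <<'E'
from h import *
s,ax=info();print(s['joint_positions'].round(2))
im=r.camera('scene')[...,::-1].copy();cv2.imwrite('pics/s11.png',im)
si=r.camera('side')[...,::-1].copy();cv2.imwrite('pics/i11.png',si)
cv2.imwrite('pics/m11.png',np.hstack([cv2.resize(im[170:330,230:450],(440,320)),cv2.resize(si[170:320,190:360],(360,320))]))
E
```

```text
t 56.53 tcp [ 0.5824 -0.1141  0.1114] x [-0.995 -0.098  0.022] y [-0.097  0.995  0.026] z [-0.024  0.024 -0.999] w 0.0134 g 20.0 f [ 0.3  -2.13  1.2 ]
[-0.58  0.52  0.94  1.69 -0.46  1.2   2.15]
```

View pics/m11.png

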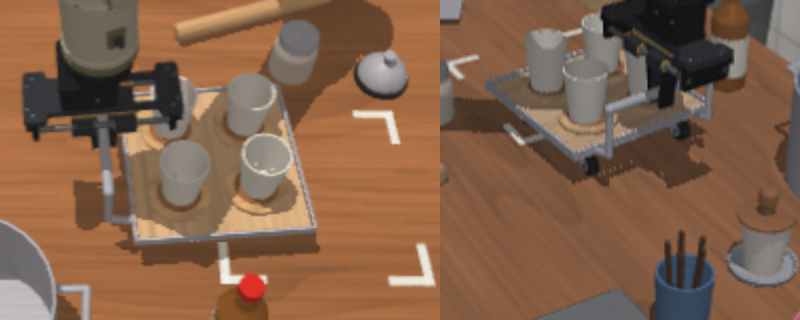

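The caddy rolled straight with every cup and coaster in place, its front-left corner lip at crop (285,90), and the covered spare cup untouched. I'll go 2 cm more straight, then start steering.

>>> arm_command:
  moves: [0, 0.2, 0.005, 0, 0, 0.35, 0.009, 0, 0, 0.5, 0.013, 0, 0, 0.5, 0.013, 0, 0, 0.45, 0.012, 0, -0.035, 0.5, 0.013, 0.22, -0.035, 0.5, 0.013, 0.22, -0.035, 0.5, 0.013, 0.22, -0.035, 0.5, 0.013, 0.22, -0.035, 0.5, 0.013, 0.22, -0.035, 0.5, 0.013, 0.22, -0.035, 0.5, 0.013, 0.22]

```text
time: 57.63
ee_pos: [0.5797, -0.0592, 0.1113]
eef_rot: [-0.035, 0.999, 0.012, -0.012]
ft_force: [-2.2, -1.6, 3.3]
width: 0.013
grip_force: 20.2
```

>>> arm_command:
  moves: [-0.035, 0.5, 0.013, 0.22, -0.035, 0.5, 0.013, 0.22, -0.035, 0.5, 0.013, 0.22, -0.035, 0.5, 0.013, 0.22, -0.035, 0.5, 0.013, 0.22, -0.035, 0.5, 0.013, 0.22, -0.035, 0.5, 0.013, 0.22, -0.035, 0.5, 0.013, 0.22, -0.035, 0.5, 0.013, 0.22, -0.03, 0.4, 0.01, 0.2, -0.02, 0.25, 0.006, 0.1, 0, 0.1, 0.003, 0]

```text
time: 58.63
ee_pos: [0.5809, -0.006, 0.1112]
eef_rot: [-0.015, 1.0, 0.012, -0.012]
ft_force: [-1.5, -0.7, 5.5]
width: 0.0133
grip_force: 20.2
```

```bash
cat >> h.py <<'E'
def lip(im,ci,guess_c,yaw,half=.1175,z=.059):
    "edges of deck lip: sample normals to predicted edges, find light deck->outside step by max gradient; returns fitted lines (world)"
    gray=cv2.GaussianBlur(cv2.cvtColor(im,cv2.COLOR_BGR2HSV)[...,1],(3,3),0).astype(float)
    R2=np.array([[np.cos(yaw),-np.sin(yaw)],[np.sin(yaw),np.cos(yaw)]]);res={}
    for nm,n in (('front',(1,0)),('right',(0,-1)),('left',(0,1)),('rear',(-1,0))):
        n=np.array(n,float);t=np.array([-n[1],n[0]]);pts=[]
        for a in np.linspace(-.09,.09,19):
            ds=np.arange(-.02,.02,.0005)
            W=np.array([[*(guess_c+R2@(n*(half+d)+t*a)),z] for d in ds]);p=proj(ci,W).astype(np.float32)
            v=cv2.remap(gray.astype(np.float32),p[:,0].reshape(-1,1),p[:,1].reshape(-1,1),1).ravel()
            k=np.argmin(v);  # grey lip: lowest saturation
            if v[k]<70 and 4<k<len(ds)-4: pts.append((a,ds[k]))
        pts=np.array(pts)
        if len(pts)>5:
            m=np.median(pts[:,1]);q=pts[abs(pts[:,1]-m)<.006];f=np.polyfit(q[:,0],q[:,1],1)
            res[nm]=(round(f[1]*1000,1),round(np.degrees(np.arctan(f[0])),2),len(q))
    return res
E
python3 - <<'E'
from h import *
s,ax=info();print(s['joint_positions'].round(2))
mv([.5832,.0351,.1114],180)
im=r.camera('scene')[...,::-1].copy();cv2.imwrite('pics/s12.png',im)
sc=r.camera_info('scene')
print('test s9',lip(cv2.imread('pics/scene0.png'),sc,np.array([.5813,-.0681]),np.radians(95.6)))
yaw=np.arctan2(ax[1,1],ax[0,1])+0; print('yaw',np.degrees(yaw))
c=s['ee_pos'][:2]+np.array([.0035,0])+.15*np.array([np.cos(yaw),np.sin(yaw)]);print('c',c)
print(lip(im,sc,c,yaw))
E
```

```text
t 58.63 tcp [ 0.5809 -0.006   0.1112] x [-0.999 -0.031  0.023] y [-0.03   0.999  0.025] z [-0.024  0.024 -0.999] w 0.0133 g 20.2 f [-1.51 -0.68  5.49]
[-0.79  0.49  0.96  1.73 -0.45  1.18  1.9 ]
t 58.63 tcp [ 0.5809 -0.006   0.1112] x [-0.999 -0.031  0.023] y [-0.03   0.999  0.025] z [-0.024  0.024 -0.999] w 0.0133 g 20.2 f [-1.51 -0.68  5.49]
go tool cm [-0.35  4.1   0.07]
turn (about tool z, down)  1.8
test s9 {'front': (np.float64(-1.8), np.float64(0.03), 19), 'right': (np.float64(1.6), np.float64(0.12), 19), 'left': (np.float64(-2.2), np.float64(0.16), 19), 'rear': (np.float64(-0.2), np.float64(0.07), 19)}
yaw 91.74680564216082
c [0.5798728  0.14395271]
{'front': (np.float64(-2.3), np.float64(-1.43), 18), 'right': (np.float64(-1.8), np.float64(-1.21), 19), 'left': (np.float64(1.1), np.float64(-0.17), 10), 'rear': (np.float64(-1.5), np.float64(0.29), 4)}
```

>>> arm_command:
  moves: [0, 0.1, 0, 0.2, 0, 0.2, 0, 0.36, 0, 0.35, 0.005, 0.4, 0, 0.45, 0.01, 0.4, 0, 0.45, 0.01, 0.4, 0, 0.45, 0.01, 0.4, 0, 0.45, 0.01, 0.4, 0, 0.45, 0.01, 0.4, 0, 0.35, 0.005, 0.36, 0, 0.2, 0, 0.2, 0, 0.1, 0, 0.1, 0, 0, 0, 0]
  squeeze: 40

```text
time: 59.68
ee_pos: [0.5807, 0.029, 0.1113]
eef_rot: [0.016, 1.0, 0.012, -0.012]
ft_force: [-1.7, 1.2, 3.8]
width: 0.0126
grip_force: 40.1
```

```bash
cat >> h.py <<'E'
def park(c,yaw):
    im=r.camera('scene')[...,::-1].copy();sc=r.camera_info('scene')
    for _ in range(2):
        l=lip(im,sc,np.array(c),yaw);print(l)
        a=[l[k][1] for k in('front','right','left') if k in l and l[k][2]>8]
        w=[l[k][2] for k in('front','right','left') if k in l and l[k][2]>8]
        f=(l['front'][0]+1.0)/1000; rt=(l['right'][0]+.3)/1000
        c=np.array(c)+f*np.array([np.cos(yaw),np.sin(yaw)])+rt*np.array([np.sin(yaw),-np.cos(yaw)])
        yaw=yaw-np.radians(np.average([l['front'][1],l['right'][1]]))
        print('caddy c',c.round(4),'yaw',np.degrees(yaw).round(2),'to go',((np.array([.587,.1845])-c)*1000).round(1),'yaw',(90-np.degrees(yaw)).round(2))
    return im
E
python3 - <<'E'
from h import *
s,ax=info();print('tool yaw',np.degrees(np.arctan2(ax[1,1],ax[0,1])))
im=park([.5855,.181],np.radians(90.5));cv2.imwrite('pics/s13.png',im)
E
```

```text
t 59.68 tcp [0.5807 0.029  0.1113] x [-0.999  0.032  0.025] y [0.033 0.999 0.023] z [-0.024  0.024 -0.999] w 0.0126 g 40.1 f [-1.66  1.18  3.76]
tool yaw 88.11574116476098
{'front': (np.float64(-4.3), np.float64(0.99), 17), 'right': (np.float64(3.0), np.float64(1.62), 19), 'left': (np.float64(-4.1), np.float64(0.16), 9), 'rear': (np.float64(5.6), np.float64(-0.69), 7)}
caddy c [0.5888 0.1777] yaw 89.2 to go [-1.8  6.8] yaw 0.8
{'front': (np.float64(-1.9), np.float64(-0.12), 17), 'right': (np.float64(-0.5), np.float64(0.25), 19), 'left': (np.float64(0.1), np.float64(-0.62), 9), 'rear': (np.float64(-4.8), np.float64(3.72), 5)}
caddy c [0.5886 0.1768] yaw 89.13 to go [-1.6  7.7] yaw 0.87
```

>>> arm_command:
  moves: [0, 0.07, 0, -0.15, 0, 0.13, 0, -0.2, 0, 0.18, 0, -0.2, 0, 0.18, 0, -0.2, 0, 0.13, 0, -0.15, 0, 0.08, 0, 0, 0, 0, 0, 0, 0, 0, 0, 0]

```text
time: 60.4
ee_pos: [0.581, 0.0364, 0.1115]
eef_rot: [0.009, 1.0, 0.012, -0.012]
ft_force: [0.4, 0.7, 0.0]
width: 0.0127
grip_force: 40.0
```

Run:
```python
from h import *
s,ax=info();print('tool yaw',np.degrees(np.arctan2(ax[1,1],ax[0,1])))
im=park([.587,.184],np.radians(90));cv2.imwrite('pics/s14.png',im)
sc=r.camera_info('scene')
for c in((-1,-1),(1,-1),(1,1),(-1,1)): print(proj(sc,[[.587+.135*c[0],.1845+.135*c[1],0]]).round(1).tolist())
cv2.imwrite('pics/m14.png',cv2.resize(im[180:330,290:480],None,fx=4,fy=4))
```

```text
t 60.4 tcp [0.581  0.0364 0.1115] x [-1.     0.017  0.025] y [0.017 1.    0.023] z [-0.024  0.024 -0.999] w 0.0127 g 40.0 f [0.37 0.7  0.03]
tool yaw 89.00328497388738
{'front': (np.float64(-0.3), np.float64(1.16), 17), 'right': (np.float64(2.2), np.float64(1.23), 19), 'left': (np.float64(-2.9), np.float64(0.7), 9), 'rear': (np.float64(5.4), np.float64(-2.23), 4)}
caddy c [0.5895 0.1847] yaw 88.8 to go [-2.5 -0.2] yaw 1.2
{'front': (np.float64(-1.3), np.float64(-0.18), 17), 'right': (np.float64(-0.2), np.float64(0.03), 19), 'left': (np.float64(0.1), np.float64(0.36), 8), 'rear': (np.float64(2.4), np.float64(-2.62), 5)}
caddy c [0.5896 0.1844] yaw 88.88 to go [-2.6  0.1] yaw 1.12
[[335.4, 225.5]]
[[342.1, 308.6]]
[[444.1, 310.1]]
[[423.9, 226.9]]
```

View pics/m14.png

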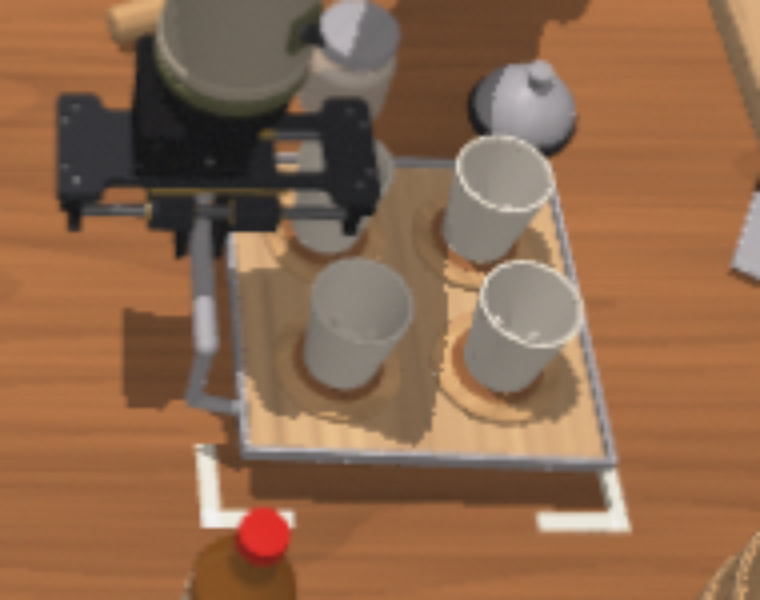

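The caddy is inside the tape with all cups in place, its right lip edge parallel to the tape to within about 1°. One small yaw trim is left.

>>> arm_command:
  moves: [0, 0, 0, -0.3, 0, 0, 0, -0.4, 0, 0, 0, -0.4, 0, 0, 0, -0.4, 0, 0, 0, -0.3, 0, 0, 0, 0, 0, 0, 0, 0]

```text
time: 61.03
ee_pos: [0.5809, 0.0359, 0.1115]
eef_rot: [-0.007, 1.0, 0.012, -0.012]
ft_force: [1.1, -0.1, -1.3]
width: 0.0129
grip_force: 40.1
```

Run:
```python
from h import *
s,ax=info();print('tool yaw',np.degrees(np.arctan2(ax[1,1],ax[0,1])))
park([.587,.184],np.radians(90))
```

```text
t 61.03 tcp [0.5809 0.0359 0.1115] x [-1.    -0.014  0.024] y [-0.014  1.     0.024] z [-0.024  0.023 -0.999] w 0.0129 g 40.1 f [ 1.12 -0.12 -1.34]
tool yaw 90.78257066794642
{'front': (np.float64(-1.3), np.float64(-0.28), 17), 'right': (np.float64(-0.1), np.float64(0.33), 19), 'left': (np.float64(-1.1), np.float64(-0.5), 9), 'rear': (np.float64(15.4), np.float64(2.69), 5)}
caddy c [0.5872 0.1837] yaw 89.98 to go [-0.2  0.8] yaw 0.03
{'front': (np.float64(-0.7), np.float64(0.06), 17), 'right': (np.float64(-0.3), np.float64(0.29), 19), 'left': (np.float64(-2.6), np.float64(-2.32), 7), 'rear': (np.float64(15.5), np.float64(3.06), 6)}
caddy c [0.5872 0.184 ] yaw 89.8 to go [-0.2  0.5] yaw 0.2
```

Parked: centre within about 1 mm of the bay and yaw within about 0.2°. I'll release and go up.

>>> arm_command:
  moves: [0, 0, 0, 0, 0, 0, 0, 0, 0, 0, 0, 0, 0, 0, 0, 0, 0, 0, 0, 0]
  fingers: 60

```text
time: 61.5
ee_pos: [0.581, 0.0362, 0.1116]
eef_rot: [-0.007, 1.0, 0.012, -0.012]
ft_force: [0.3, 1.1, -0.1]
width: 0.0382
grip_force: 0.0
```

>>> arm_command:
  moves: [0.02, 0.02, -0.8, 0, 0.05, 0.05, -2, 0, 0.05, 0.05, -2, 0, 0.05, 0.05, -2, 0, 0.05, 0.05, -2, 0, 0.05, 0.05, -2, 0, 0.05, 0.05, -2, 0, 0.05, 0.05, -2, 0, 0.05, 0.05, -1.5, 0, 0, 0, 0, 0, 0, 0, 0, 0]

```text
time: 62.42
ee_pos: [0.581, 0.0363, 0.2756]
eef_rot: [-0.007, 1.0, 0.012, -0.011]
ft_force: [-0.7, -0.8, -0.2]
width: 0.052
grip_force: 0.0
```

Run:
```python
from h import *
s,ax=info();print(s['joint_positions'].round(2))
park([.587,.184],np.radians(90))
sc=r.camera_info('scene');si=r.camera_info('side')
print('bell tri',tri([ray(sc,[(424,198)]),ray(si,[(173,191)])]).round(4))
print('expected px at (.386,.316,.058)',proj(sc,[[.386,.316,.058]]),proj(si,[[.386,.316,.058]]))
mv([.386,.316,.25],180)
```

```text
t 62.42 tcp [0.581  0.0363 0.2756] x [-1.    -0.014  0.022] y [-0.014  1.     0.024] z [-0.023  0.024 -0.999] w 0.052 g 0.0 f [-0.74 -0.8  -0.25]
[-0.94  0.35  1.05  1.52 -0.33  1.47  1.71]
{'front': (np.float64(-0.6), np.float64(-0.23), 15), 'right': (np.float64(0.1), np.float64(0.39), 19), 'left': (np.float64(-1.3), np.float64(-0.41), 14), 'rear': (np.float64(-6.7), np.float64(4.86), 4)}
caddy c [0.5874 0.1844] yaw 89.92 to go [-0.4  0.1] yaw 0.08
{'front': (np.float64(-0.9), np.float64(-0.02), 15), 'right': (np.float64(-0.3), np.float64(0.29), 19), 'left': (np.float64(-1.6), np.float64(0.51), 14), 'rear': (np.float64(-6.5), np.float64(4.86), 4)}
caddy c [0.5874 0.1845] yaw 89.78 to go [-0.4  0. ] yaw 0.22
bell tri [0.3808 0.3186 0.0509]
expected px at (.386,.316,.058) [[424.0173491  198.00578585]] [[174.40220252 188.92246848]]
t 62.47 tcp [0.5805 0.0364 0.2747] x [-1.    -0.014  0.024] y [-0.014  1.     0.024] z [-0.024  0.024 -0.999] w 0.0521 g 0.0 f [ 0.69 -0.38  0.26]
go tool cm [18.99 28.16  3.6 ]
turn (about tool z, down)  0.8
```

>>> arm_command:
  moves: [1.36, 2, 0, -2, 1.36, 2, 0, -2, 1.36, 2, 0, -2, 1.36, 2, 0, -2, 1.36, 2, 0, -2, 1.36, 2, 0, -2, 1.36, 2, 0, -2]
  fingers: 0

```text
time: 63.05
ee_pos: [0.4685, 0.1645, 0.2795]
eef_rot: [-0.13, 0.991, 0.013, -0.011]
ft_force: [0.5, -0.3, -0.8]
width: 0.0134
grip_force: 0.0
```

Run:
```python
from h import *
s,ax=info();print(s['joint_positions'].round(2))
mv([.386,.316,.25],180)
```

```text
t 63.05 tcp [0.4685 0.1645 0.2795] x [-0.966 -0.258  0.018] y [-0.257  0.966  0.028] z [-0.025  0.022 -0.999] w 0.0134 g 0.0 f [ 0.54 -0.27 -0.79]
[-1.37 -0.01  0.98  1.73 -0.03  1.43  1.44]
t 63.05 tcp [0.4685 0.1645 0.2795] x [-0.966 -0.258  0.018] y [-0.257  0.966  0.028] z [-0.025  0.022 -0.999] w 0.0134 g 0.0 f [ 0.54 -0.27 -0.79]
go tool cm [ 4.01 16.67  3.49]
turn (about tool z, down)  15.0
```

>>> arm_command:
  moves: [0.5, 2.08, 0.2, -2, 0.5, 2.08, 0.2, -2, 0.6, 2.08, 0.2, -2, 0.7, 2, 0.2, -2, 0.8, 2, 0.2, -2, 0.9, 2, 0.2, -2, 0.9, 2, 0.2, -2, 0.9, 2, 0.2, -2, 0, 0, 0, 0, 0, 0, 0, 0, 0, 0, 0, 0]

```text
time: 63.97
ee_pos: [0.3566, 0.2914, 0.2697]
eef_rot: [-0.265, 0.964, 0.014, -0.009]
ft_force: [0.6, -0.4, 0.0]
width: 0.0002
grip_force: 0.0
```

Run:
```python
from h import *
s,ax=info();print(s['joint_positions'].round(2))
mv([.385,.317,.065])
ci=r.camera_info('wrist');w=r.camera('wrist')[...,::-1].copy();cv2.imwrite('pics/w15.png',w)
p=proj(ci,[[.386,.316,.058],[.386,.316,.0]]);print(p)
x0,y0=int(p[0,0])-100,max(0,int(p[0,1])-100)
cv2.imwrite('pics/b15.png',cv2.resize(w[y0:y0+200,x0:x0+200],None,fx=3,fy=3));print(x0,y0)
```

```text
t 63.97 tcp [0.3566 0.2914 0.2697] x [-0.859 -0.512  0.009] y [-0.511  0.859  0.032] z [-0.024  0.023 -0.999] w 0.0002 g 0.0 f [ 0.62 -0.45  0.04]
[-1.55 -0.12  0.74  1.83  0.05  1.41  1.29]
t 63.97 tcp [0.3566 0.2914 0.2697] x [-0.859 -0.512  0.009] y [-0.511  0.859  0.032] z [-0.024  0.023 -0.999] w 0.0002 g 0.0 f [ 0.62 -0.45  0.04]
go tool cm [-3.94  0.09 20.45]
[[273.79155443 213.71638318]
 [272.57542847 200.08397468]]
173 113
```

View pics/b15.png

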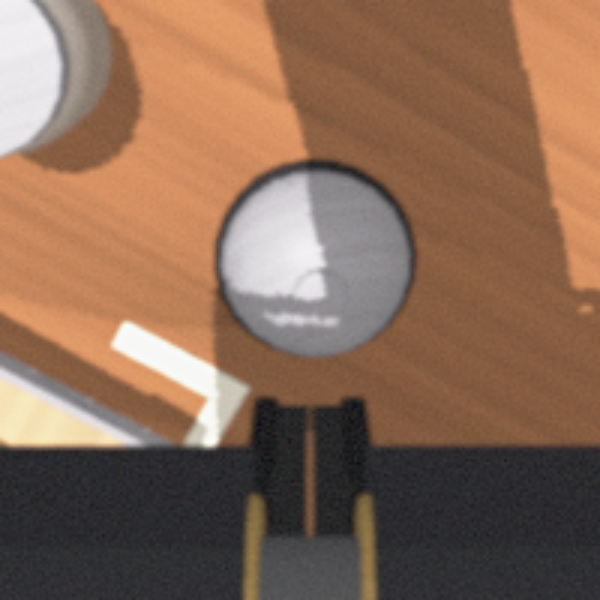

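The bell's base is centred at about (278,199) px and the plunger cap at about (279,208).

Run:
```python
from h import *
ci=r.camera_info('wrist')
a=plane(ci,[(278.7,208)],.058);b=plane(ci,[(278,198.7)],.006);print(a.round(4),b.round(4))
mv([*((a[0,:2]+b[0,:2])/2),.07])
```

```text
[[0.378  0.3172 0.058 ]] [[0.3802 0.3198 0.006 ]]
t 64.02 tcp [0.3569 0.2913 0.2698] x [-0.86  -0.511  0.009] y [-0.51   0.859  0.032] z [-0.024  0.023 -0.999] w 0.0004 g 0.0 f [ 0.02  0.09 -0.12]
go tool cm [-3.49  0.57 19.98]
```

>>> arm_command:
  moves: [-1.2, 0.2, 1, 0, -1.2, 0.2, 2, 0, -1.15, 0.15, 2.2, 0, 0, 0, 2.2, 0, 0, 0, 2.2, 0, 0, 0, 2.2, 0, 0, 0, 2.2, 0, 0, 0, 2.2, 0, 0, 0, 2, 0, 0, 0, 1, 0, 0, 0, 0, 0, 0, 0, 0, 0]

```text
time: 65.02
ee_pos: [0.38, 0.3189, 0.0784]
eef_rot: [-0.265, 0.964, 0.014, -0.009]
ft_force: [-0.5, -0.7, -0.3]
width: 0.0006
grip_force: 0.0
```

Run:
```python
from h import *
mv([.380,.3185,.053])
```

```text
t 65.02 tcp [0.38   0.3189 0.0784] x [-0.859 -0.511  0.009] y [-0.511  0.859  0.032] z [-0.024  0.023 -0.999] w 0.0006 g 0.0 f [-0.53 -0.66 -0.33]
go tool cm [-0.   -0.12  2.54]
```

>>> arm_command:
  moves: [0, -0.05, 0.6, 0, 0, -0.05, 0.6, 0, 0, 0, 0.5, 0, 0, 0, 0.3, 0, 0, 0, 0.2, 0, 0, 0, 0.2, 0, 0, 0, 0, 0, 0, 0, 0, 0]

```text
time: 65.68
ee_pos: [0.3793, 0.3192, 0.0542]
eef_rot: [-0.266, 0.964, 0.015, -0.009]
ft_force: [-0.8, -1.4, 3.8]
width: 0.0004
grip_force: 1.5
```

>>> arm_command:
  moves: [0, 0, 0.15, 0, 0, 0, 0.15, 0, 0, 0, 0, 0, 0, 0, 0, 0]

```text
time: 66.02
ee_pos: [0.3795, 0.3193, 0.0529]
eef_rot: [-0.265, 0.964, 0.015, -0.009]
ft_force: [-8.2, -7.9, 33.1]
width: 0.0008
grip_force: 16.2
```

The plunger bottomed out: force jumped from 4 N to 33 N. Now I'll retreat and do a last check.

>>> arm_command:
  moves: [0, 0, -0.5, 0, 0, 0, -1.5, 0, 0, 0, -2.2, 0, 0, 0, -2.2, 0, 0, 0, -2.2, 0, 0, 0, -2.2, 0, 0, 0, -2.2, 0, 0, 0, -2, 0, 0, 0, 0, 0, 0, 0, 0, 0]

```text
time: 66.85
ee_pos: [0.3831, 0.3162, 0.2017]
eef_rot: [-0.266, 0.964, 0.015, -0.008]
ft_force: [-0.5, -0.1, -0.1]
width: 0.0002
grip_force: 0.0
```

Run:
```python
from h import *
s,ax=info()
im=park([.587,.184],np.radians(90))
sc=r.camera_info('scene');b=cv2.imread('pics/s9.png')
print('stack area changed px',(cv2.absdiff(im,b)[225:280,165:225].max(2)>40).sum())
```

```text
t 66.85 tcp [0.3831 0.3162 0.2017] x [-0.859 -0.513  0.007] y [-0.512  0.858  0.034] z [-0.024  0.025 -0.999] w 0.0002 g 0.0 f [-0.54 -0.09 -0.09]
{'front': (np.float64(-0.3), np.float64(0.15), 16), 'right': (np.float64(0.3), np.float64(0.39), 19), 'left': (np.float64(-1.6), np.float64(0.62), 10), 'rear': (np.float64(17.4), np.float64(0.43), 6)}
caddy c [0.5876 0.1847] yaw 89.73 to go [-0.6 -0.2] yaw 0.27
{'front': (np.float64(-1.5), np.float64(-0.09), 17), 'right': (np.float64(-0.3), np.float64(0.09), 19), 'left': (np.float64(-0.5), np.float64(0.24), 10), 'rear': (np.float64(-1.6), np.float64(1.43), 5)}
caddy c [0.5876 0.1842] yaw 89.73 to go [-0.6  0.3] yaw 0.27
stack area changed px 400
```

```bash
python3 -c "
from bench import r
print(r.close_job())"
```

```text
the job is handed in; nothing more can be done
None
```

I've handed the job in: four cups stand on their coasters, the spare is covered on its tray, the caddy is parked within about 1 mm and 0.3° of square in the bay, and the bell was pressed fully down; no verdict came back.

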